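# Exchange a jar in the bottom layer of a packed gift crate

### The job

The customer wants the black jar in the bottom layer of the gift crate instead of the teal one: swap them, so that the black jar stands in the compartment the teal jar came from and the teal jar stands on the white tray. Clear the soap bar and both slats aside to do it, then pack the crate again as it was, with one slat lying full length in each pair of notches and the soap lying flat across both slats. Keep all jars upright, leave the pink and the magenta jar where they are, and do not disturb the cup of spatulas.

Things in the scene. Friction and masses are not known exactly. Their poses are not given: they have to be found in the camera images.
- crate: fixed whitewashed crate 136 (x) x 255 (y) mm; origin under its centre. Floor at z 10 mm; dividers (top z 40) make three cells 75 (y) x 120 (x) at y = -80, 0, 80 mm, a jar in each. Side walls 50 high. End walls (10 thick, at y = -122 and 122, top z 78) have notches at x = -25 and 25: floor z 62, 22 wide, widening to 34 at the top. Two slats lie in them along y, 12 mm above the lids, and carry the soap
- tray: fixed low white tray 200 (x) x 116 (y) mm, rim 12 high, 6 wide; origin under its centre; floor at z 6 mm. Black jar near x = +50 mm, the near half (x = -50) is empty. Crate and tray stand side by side, either way round. On the tray's other side, away from the crate, the counter is free to set things aside: 100 to 280 mm sideways (world y) from the tray's centre, world x 0.35 to 0.59 m
- soap_center (a point): bar of cream soap with a purple paper band, 76 mm (its x) by 44 mm (its y) by 30 mm high, 0.11 kg, the upper layer of the crate: lies across both slats. The point is its centre; z is up
- pale_slat_center (a point): pale wooden slat, 16 mm wide (its x), 275 mm long (its y), 20 mm high, 0.06 kg, rounded edges; at the start in the crate's notches at x = -25 mm. The point is its centre, 10 mm below its top. Either slat fits either pair of notches
- dark_slat_center (a point): dark wooden slat, 16 mm wide (its x), 275 mm long (its y), 20 mm high, 0.06 kg, rounded edges; at the start in the crate's notches at x = +25 mm. The point is its centre, 10 mm below its top
- teal_jar_center (a point): teal jar with screw lid, a cylinder 46 mm across and 40 mm high. The point is its centre, 20 mm above its underside; z is up its axis. At the start it stands in one of the crate's compartments, beneath the slats
- black_jar_center (a point): all-black jar with screw lid, a cylinder 46 mm across and 40 mm high. The point is its centre, 20 mm above its underside; z is up its axis. At the start it stands on the white tray
- pink_jar_center (a point): pink-red jar with screw lid, a cylinder 46 mm across and 40 mm high. The point is its centre, 20 mm above its underside; z is up its axis. It stands in another compartment of the crate and stays there
- magenta_jar_center (a point): magenta (purple-pink) jar with screw lid, a cylinder 46 mm across and 40 mm high. The point is its centre, 20 mm above its underside; z is up its axis. It stands in another compartment of the crate and stays there
- spatula_cup_center (a point): glass cup of wooden spatulas, 68 mm across and 123 mm high, a bystander at the back of the counter. The point is its centre, half-way up

How it is judged:
By the outcome, as a careful person would: the job done as asked, in the order asked, and still so for the second after the job is handed in, with the robot touching nothing.
It also fails if it takes over 149 s, if anything falls off the work surface, if the arm or the gripper's body presses on something with over 40 N, if the wrist force passes 120 N, or if a joint passes its speed limit or range.

### The arm

A 6-joint arm with a two-finger parallel gripper is mounted at the origin on a cart in front of the work surface, level with it; the furniture and walls round the work are solid. World frame = base frame: x ahead of the robot, y to its left, z up, the work surface at z = 0. Lengths are in mm, angles in rad, forces in N, time in s.
With the tool pointing down it reaches from about 250 to 775 mm from the base axis. Payload 4 kg.
Tool frame: the origin (TCP) lies at the very end of the fingers, on their centre line; the grasp point (between the pads) lies 19 mm behind it (arm.grip_depth is the distance from the TCP to the grasp point, in mm); z points along the fingers, y is the line along which they close (so a half turn about z gives the same grasp; the last joint's range is limited). The gripper opens to 94 mm and grips with 3 to 60 N. Pads are 16 mm wide; open, the fingers measure 119 mm over their backs; the gripper's body (75 mm by 177 mm) begins 78 mm behind the grasp point.
Start: joints at [1.246, 0.087, 1.371, -0, 1.684, -0.103], TCP at [121.001, 536.544, 205.506] pointing down, gripper open.
Joint ranges: [-3.1, 3.1], [-0.76, 2.03], [0.27, 2.55], [-1.08, 4.22], [0.17, 2.65], [-2.57, 2.57]. Speed limits (rad/s): [2.79, 2.79, 3.14, 3.14, 3.14, 3.14].

### API

Orientations are given as a rotation vector (axis times angle).
In Python, from cell import arm gives the robot as it stands.
- The arm moves only by the shell command python3 -m creep 'ROWS' [FORCE]. ROWS is JSON, one flat list of numbers, 5 for each row, row after row: the opening, from 0 (shut) to 1 (fully open), then the shift along the tool's x, y, z in cm, then the turn about the tool's z in degrees. A call has 1 to 8 rows; each row shifts and turns the commanded pose from where the row before left it, along the tool's axes as they then stand; what a row does not reach is not made up. A row lasts 1/10 s, in which the tool goes at most 50 mm and 8.59 degrees, less where a joint would pass 70% of its speed; a pose out of reach is approached as far as the arm can. A call with a gripper value outside its range is refused whole. The fingers move at their own pace and stop on an object; FORCE is the grip in N (left out, the last holds). Time passes only in rows, so rows that do not move let the fingers close. It gives the time, the measured TCP pose, the force, the opening and the grip force at its end, in the units of the state.
- arm.get_obs(): the state, without advancing time (a new reading comes with each control period).
- arm.get_image(name): name is "side" or "top" or "wrist"; returns a dict with "color" (480x640x3 uint8, blue, green, red), "K" (3x3 intrinsics, pixels), "rvec" (rotation vector, rad) and "tvec" (3), from world to camera coordinates, as OpenCV has them. Camera axes: x right, y down, z forward; pixel columns grow to the right and rows downward; lengths in mm; the calibration is good to about 2 mm. A picture is of the moment at which its call begins. There is no depth.
- arm.finish_job(): hands the job in; it is judged then, once.
The state is a dict: "clock": time; "joint_pos": joint angles; "joint_velocities": joint speeds; "joint_efforts": joint torques, N m; "position": TCP position; "tool_rot": TCP orientation; "ft_force": force on the tool from outside, world axes, zero at the start; "moment": the same for the moment, N m; "finger_gap": finger opening in mm; "gripper_force": force on a finger pad.
Only numpy, scipy, OpenCV 4.12 (cv2) and the standard library are available. Lean on these libraries where they do the work, as an engineer would, in place of code of your own. Each camera call takes 0.05 s, during which the arm holds its last target. There are 200 camera calls.

## Working session

There is one attempt and no reset: what is moved stays moved. The work goes in short steps, Python scripts to look and compute and a shell command to move; the robot and the scene stay as the last step left them, time stands still between calls to the robot, and variables do not carry over. Pictures are saved under pics/ and viewed, at most 18 in all, crops included, and the job is handed in when it is done.

```bash
mkdir -p pics; ls
cat > h.py <<'E'
import numpy as np, cv2
from cell import arm
def shot(n):
    im=arm.get_image(n); return im
def ray(im,uv):
    R,_=cv2.Rodrigues(np.array(im["rvec"],float)); t=np.array(im["tvec"],float).ravel()
    K=np.array(im["K"],float)
    p=cv2.undistortPoints(np.array(uv,float).reshape(-1,1,2),K,None).reshape(-1,2)
    d=np.c_[p,np.ones(len(p))]@R
    return -R.T@t,d
def onz(im,uv,z):
    c,d=ray(im,uv); return c+d*((z-c[2])/d[:,2])[:,None]
def proj(im,P):
    return cv2.projectPoints(np.array(P,float).reshape(-1,1,3),np.array(im["rvec"],float),np.array(im["tvec"],float),np.array(im["K"],float),None)[0].reshape(-1,2)
E
python3 - <<'E'
from h import *
import pickle
for n in ("top","side"):
    im=shot(n); cv2.imwrite(f"pics/{n}0.png",im["color"]); pickle.dump(im,open(f"{n}0.pkl","wb"))
    c,_=ray(im,[[320,240]]);print(n,c)
o=arm.get_obs();print(o["position"],o["tool_rot"],o["clock"],o["ft_force"])
R,_=cv2.Rodrigues(np.array(o["tool_rot"]));print(R.round(2))
E
```

```text
pics
top [438.17944293  27.19839344 924.31897214]
side [436.50376063 896.30158456 770.75945104]
[120.8354094  536.08658754 204.44144991] [-3.47553965e-01 -3.12190224e+00  2.89729033e-03] 0.1 [ 0.22025932 -0.55383664 -0.3762628 ]
[[-0.98  0.22 -0.  ]
 [ 0.22  0.98 -0.  ]
 [ 0.   -0.   -1.  ]]
```

View pics/top0.png

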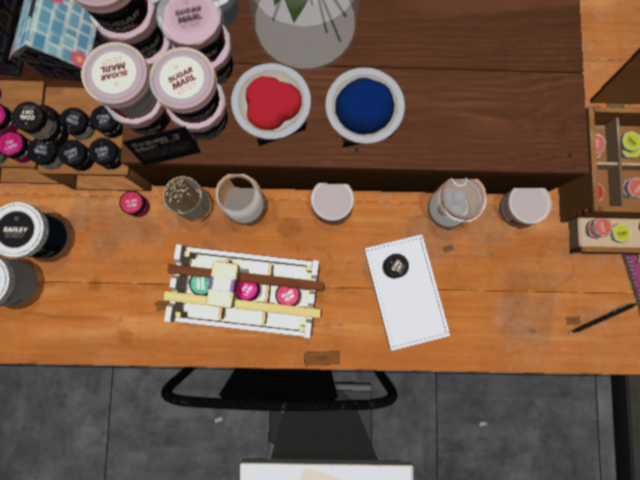

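View pics/side0.png

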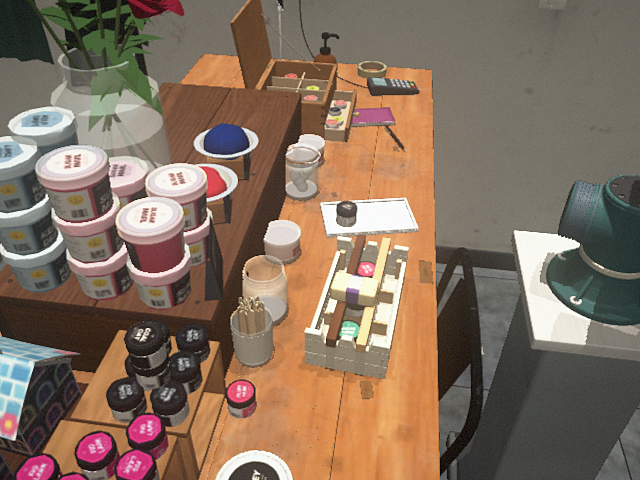

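The top view shows the crate at about (245,290) with teal, magenta and pink jars from left to right. The soap is at (223,285), the dark slat is behind, the pale slat is in front, and the tray is at (407,292) with the black jar at (396,266). World x is up and y is left. The side view agrees.

Run:
```python
from h import *
import pickle
im=pickle.load(open("top0.pkl","rb")); c=im["color"]
print(im["K"]); print(proj(im,[[400,0,0],[400,100,0],[500,0,0]]))
a=cv2.resize(c[235:345,155:330],None,fx=4.5,fy=4.5,interpolation=cv2.INTER_CUBIC)
cv2.imwrite("pics/crop1.png",a)
hsv=cv2.cvtColor(c,cv2.COLOR_BGR2HSV)
def seg(name,lo,hi,box,z,k=1):
    u0,v0,u1,v1=box
    m=cv2.inRange(hsv,lo,hi); mm=np.zeros_like(m); mm[v0:v1,u0:u1]=m[v0:v1,u0:u1]
    n,l,s,ce=cv2.connectedComponentsWithStats(mm)
    i=1+np.argsort(-s[1:,4])[:3]
    for j in i: 
        cnt=np.argwhere(l==j)[:,::-1]
        r=cv2.minAreaRect(cnt.astype(np.float32))
        box_=cv2.boxPoints(r); w=onz(im,box_,z).round(0)[:,:2].tolist()
        if s[j,4]>15: print(name,s[j,4],np.round(r[0],1),onz(im,[r[0]],z).round(1),w)
cb=(155,235,330,345)
seg("teal",(65,80,60),(95,255,255),cb,50)
seg("mag",(155,100,60),(168,255,255),cb,50)
seg("pink",(168,100,60),(179,255,255),cb,50)
seg("black",(0,0,0),(179,255,70),(375,245,420,285),46)
seg("purple",(120,30,30),(150,255,255),cb,112)
seg("white tray",(0,0,190),(179,30,255),(350,225,470,360),12)
seg("pale",(20,90,150),(32,255,255),cb,82)
seg("dark",(0,80,30),(15,255,120),cb,82)
seg("cup",(0,0,0),(179,255,255),(165,175,212,222),120)
for p in [(200,284),(247,290),(287,295),(223,270),(190,300),(190,270),(280,284)]: print(p,hsv[p[1],p[0]])
```

```text
[[478.09127878   0.         322.62660965]
 [  0.         478.09127878 243.88469906]
 [  0.           0.           1.        ]]
[[328.45229452 326.23849686]
 [275.97634041 325.23785806]
 [329.37873783 273.83994535]]
teal 177 [198.9 285. ] [[471.5 238.2  50. ]] [[459.0, 256.0], [489.0, 254.0], [485.0, 220.0], [455.0, 223.0]]
mag 201 [248.5 290. ] [[464.3 147.9  50. ]] [[478.0, 164.0], [479.0, 133.0], [450.0, 132.0], [450.0, 163.0]]
mag 21 [237.1 286.2] [[470.8 169.   50. ]] [[462.0, 172.0], [480.0, 170.0], [480.0, 166.0], [461.0, 168.0]]
pink 274 [287.4 295.2] [[456.3  77.   50. ]] [[442.0, 99.0], [475.0, 96.0], [470.0, 55.0], [438.0, 58.0]]
pink 109 [243.7 286.1] [[471.2 156.9  50. ]] [[468.0, 182.0], [495.0, 150.0], [474.0, 132.0], [447.0, 164.0]]
black 302 [395.5 266. ] [[ 513.9 -120.5   46. ]] [[512.0, -91.0], [544.0, -121.0], [515.0, -150.0], [484.0, -120.0]]
purple 63 [232.8 285.6] [[469.3 166.  112. ]] [[460.0, 171.0], [479.0, 169.0], [478.0, 161.0], [459.0, 163.0]]
purple 37 [210.9 282.5] [[473.8 203.3 112. ]] [[465.0, 207.0], [484.0, 205.0], [483.0, 200.0], [464.0, 202.0]]
white tray 5667 [406.8 291.6] [[ 468.5 -147.7   12. ]] [[550.0, -66.0], [582.0, -179.0], [389.0, -228.0], [358.0, -118.0]]
pale 638 [277.2 308. ] [[433.   92.3  82. ]] [[433.0, 167.0], [447.0, 166.0], [433.0, 17.0], [419.0, 19.0]]
pale 256 [185.1 297.4] [[448.3 253.3  82. ]] [[443.0, 290.0], [458.0, 290.0], [454.0, 216.0], [439.0, 216.0]]
dark 626 [280.1 286. ] [[471.4  88.5  82. ]] [[465.0, 166.0], [498.0, 163.0], [477.0, 10.0], [445.0, 15.0]]
dark 269 [189.5 270. ] [[496.2 248.2  82. ]] [[487.0, 284.0], [504.0, 285.0], [506.0, 213.0], [488.0, 212.0]]
cup 2209 [188. 198.] [[616.7 247.6 120. ]] [[656.0, 289.0], [658.0, 210.0], [578.0, 206.0], [576.0, 284.0]]
(200, 284) [ 74  51 204]
(247, 290) [163  58 219]
(287, 295) [173  73 219]
(223, 270) [ 31  25 222]
(190, 300) [ 25  93 219]
(190, 270) [ 10 163 117]
(280, 284) [ 10 164 104]
```

View pics/crop1.png

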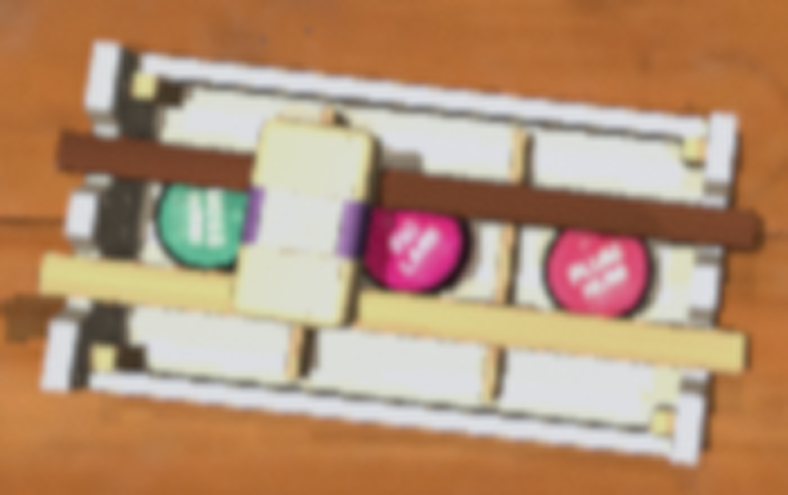

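The crop (4.5x, offset 155,235) shows the dark slat's ends at (62,150) and (760,228), and the pale slat's at (42,273) and (746,352). The soap's top corners run from (268,117) to (345,325). The outer corners of the end walls are near (95,42), (738,115), (695,464) and (43,388).

```bash
cat >> h.py <<'E'
def go(x,y,z,ang,pos=None):
    """target TCP, tool-y direction angle (deg, mod 180): prints turn and shift in tool axes AFTER the turn / BEFORE it (cm)"""
    o=arm.get_obs(); p=np.array(o["position"]); R,_=cv2.Rodrigues(np.array(o["tool_rot"]))
    a=np.degrees(np.arctan2(R[1,1],R[0,1])); d=np.array([x,y,z])-p
    t=-((ang-a+90)%180-90)   # tool z is down: + turn lowers the world angle
    def ax(b):
        b=np.radians(b); ty=np.array([np.cos(b),np.sin(b),0]); tx=np.cross(ty,[0,0,-1]); return np.array([d@tx,d@ty,-d[2]])/10
    print("pos",p.round(1),"ang",a.round(1),"tilt",(R[:,2]).round(3),"j",np.round(o["joint_pos"],2),"gap",round(o["finger_gap"],1),"t",round(o["clock"],1))
    print("turn",round(t,1),"(or",round(t-np.sign(t)*180,1),") shift before turn",ax(a).round(2),"after",ax(a-t).round(2))
E
python3 - <<'E'
from h import *
import pickle
im=pickle.load(open("top0.pkl","rb"))
C=lambda l:np.array(l)/4.5+[155,235]
def line(n,l,z):
    w=onz(im,C(l),z)[:,:2];d=w[0]-w[1];print(n,"mid",w.mean(0).round(1),"len",np.hypot(*d).round(1),"ang",np.degrees(np.arctan2(d[1],d[0])).round(1));return w
line("dark",[(60,150),(762,229)],82);line("pale",[(41,272),(747,352)],82)
w=onz(im,C([(95,42),(43,388),(738,115),(695,464)]),78)[:,:2]
print(w.round(0).tolist(),w.mean(0), np.linalg.norm(w[0]-w[1]),np.linalg.norm(w[2]-w[3]),np.linalg.norm(w[0]-w[2]),np.linalg.norm(w[1]-w[3]))
for a,b in((2,0),(3,1),(1,0),(3,2)):
    d=w[b]-w[a];print(np.degrees(np.arctan2(d[1],d[0])))
s=onz(im,C([(268,117),(378,130),(345,325),(235,312)]),112)[:,:2];print("soap",s.round(0).tolist(),s.mean(0))
print("edge x",onz(im,[[500,371]],0),"glass",onz(im,[[458,205],[526,205]],60))
go(s.mean(0)[0],s.mean(0)[1],200,83.6)
E
```

```text
dark mid [485.8 148.1] len 275.6 ang 84.8
pale mid [438.2 152.8] len 275.2 ang 84.7
[[542.0, 275.0], [406.0, 288.0], [518.0, 21.0], [382.0, 35.0]] [462.07103222 154.79069897] 135.65557299475745 136.48925623841825 255.38559123950802 253.69260494966932
84.70452641661169
84.51739738841961
-5.112009544934295
-5.824391711768807
soap [[510.0, 199.0], [506.0, 157.0], [433.0, 166.0], [437.0, 208.0]] [471.67598195 182.49984221]
edge x [[ 322.41033274 -326.85077976    0.        ]] glass [[ 628.35698137 -234.15565855   60.        ]
 [ 631.27736324 -360.95137148   60.        ]]
pos [120.8 536.1 204.4] ang 77.3 tilt [-0.001 -0.002 -1.   ] j [ 1.25  0.09  1.37  0.    1.68 -0.1 ] gap 93.9 t 0.1
turn -6.3 (or 173.7 ) shift before turn [-42.   -26.78   0.44] after [-38.81 -31.23   0.44]
```

```bash
python3 -m creep '[0.8,0,0,0,-6.5, 0.8,-3.88,-3.12,0,0, 0.8,-3.88,-3.12,0,0, 0.8,-3.88,-3.12,0,0, 0.8,-3.88,-3.12,0,0, 0.8,-3.88,-3.12,0,0, 0.8,-3.88,-3.12,0,0, 0.8,-3.88,-3.12,0,0]' && python3 -m creep '[0.8,-3.88,-3.12,0,0, 0.8,-3.88,-3.12,0,0, 0.8,-3.88,-3.12,0,0, 0.8,0,0,0,0, 0.8,0,0,0,0, 0.8,0,0,0,0]'
python3 - <<'E'
from h import *
go(471.7,182.5,84,84.6)
im=shot("wrist");cv2.imwrite("pics/w1.png",im["color"]);import pickle;pickle.dump(im,open("w1.pkl","wb"));print(ray(im,[[320,240]]))
E
```

```text
clock: 0.9
position: [368.2, 288.3, 205.1]
tool_rot: [-0.17, -3.137, -0.0]
ft_force: [0.1, 0.4, -0.1]
finger_gap: 75.0
gripper_force: 0.0
clock: 1.5
position: [472.2, 185.1, 205.1]
tool_rot: [-0.169, -3.136, -0.001]
ft_force: [-0.1, 0.1, -0.4]
finger_gap: 75.0
gripper_force: 0.0
pos [472.2 185.1 205.1] ang 83.8 tilt [-0.001  0.    -1.   ] j [ 0.26 -0.01  1.47  0.    1.68 -1.2 ] gap 75.0 t 1.5
turn -0.8 (or 179.2 ) shift before turn [ 0.02 -0.26 12.11] after [ 0.03 -0.26 12.11]
(array([394.30428314, 192.86431036, 385.74271381]), array([[ 0.25818302, -0.02894512, -0.96570166]]))
```

View pics/w1.png

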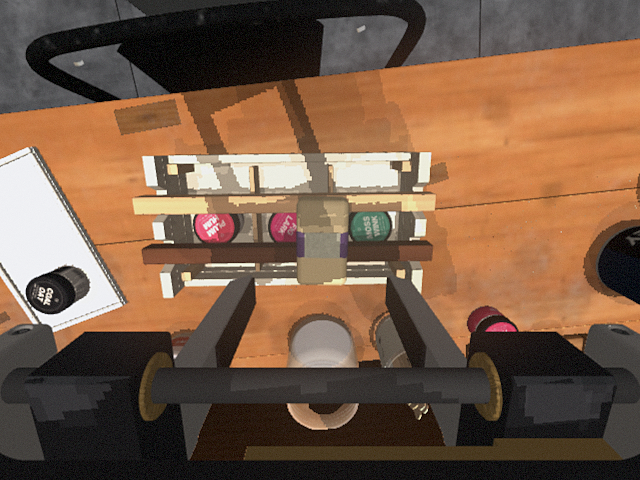

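The wrist view (robot side up) has the soap top at about x 298–348, y 197–284. The pale slat runs from (133,206) to (435,202) and the dark slat from (143,254) to (432,250).

Run:
```python
from h import *
import pickle
im=pickle.load(open("w1.pkl","rb"))
print("pale",onz(im,[(133,206),(435,202)],82).round(1),"dark",onz(im,[(143,254),(432,250)],82).round(1))
print("soap",onz(im,[(298,197),(348,197),(347,284),(298,284)],112).round(0))
print("crate TL TR",onz(im,[(143,156),(430,153)],78).round(1))
print("lids",onz(im,[(216,227),(371,226),(54,292)],48).round(1))
```

```text
pale [[425.3  17.9  82. ]
 [451.2 291.4  82. ]] dark [[471.1  15.6  82. ]
 [496.6 287.8  82. ]]
soap [[429. 171. 112.]
 [434. 211. 112.]
 [510. 204. 112.]
 [505. 161. 112.]]
crate TL TR [[383.   35.8  78. ]
 [407.8 289.   78. ]]
lids [[ 459.3   77.7   48. ]
 [ 475.4  236.5   48. ]
 [ 511.7 -111.4   48. ]]
```

```bash
python3 -m creep '[0.75,0,0,4,-0.8, 0.75,0.2,0,4,0, 0.75,0,0,3.9,0, 0.75,0,0,0,0, 0.45,0,0,0,0, 0.45,0,0,0,0, 0.4,0,0,0,0, 0.4,0,0,0,0]' 15 && python3 -m creep '[0.4,0,0,0,0, 0.4,0,0,0,0, 0.4,0,0,-2,0, 0.4,0,0,-4,0, 0.4,0,0,-4,0, 0.4,0,0,0,0]'
python3 - <<'E'
from h import *
go(385,-285,100,84.6)
E
```

```text
clock: 2.35
position: [472.5, 185.4, 89.0]
tool_rot: [0.148, 3.134, 0.003]
ft_force: [-0.8, 1.6, 3.0]
finger_gap: 44.3
gripper_force: 14.9
clock: 2.95
position: [474.3, 185.3, 193.4]
tool_rot: [0.148, 3.126, 0.006]
ft_force: [1.0, 0.3, 0.1]
finger_gap: 44.3
gripper_force: 14.9
pos [474.3 185.3 193.4] ang 84.6 tilt [ 0.012  0.003 -1.   ] j [ 0.26 -0.01  1.5  -0.    1.64 -1.21] gap 44.3 t 3.0
turn -0.0 (or 180.0 ) shift before turn [  4.44 -47.66   9.34] after [  4.46 -47.66   9.34]
```

```bash
python3 -m creep '[0.4,0.45,-4.76,0,0, 0.4,0.45,-4.76,0,0, 0.4,0.45,-4.76,0,0, 0.4,0.45,-4.76,0,0, 0.4,0.45,-4.76,0,0, 0.4,0.45,-4.76,0,0, 0.4,0.45,-4.76,0,0, 0.4,0.45,-4.76,0,0]' && python3 -m creep '[0.4,0.45,-4.76,0,0, 0.4,0.45,-4.76,0,0, 0.4,0,0,0,0, 0.4,0,0,4,0, 0.4,0,0,4,0, 0.4,0,0,4,0, 0.4,0,0,3,0, 0.4,0,0,0,0]'&& python3 -m creep '[0.4,0,0,0,0, 0.4,0,0,0,0]'
python3 - <<'E'
from h import *
go(385,-285,7,84.6)
print(arm.get_obs()["ft_force"])
E
```

```text
clock: 3.75
position: [397.9, -192.7, 185.3]
tool_rot: [-0.149, -3.137, -0.001]
ft_force: [0.6, -0.3, -1.2]
finger_gap: 43.6
gripper_force: 14.9
clock: 4.55
position: [377.6, -280.8, 30.5]
tool_rot: [-0.147, -3.128, -0.014]
ft_force: [-0.2, 1.2, -1.5]
finger_gap: 43.8
gripper_force: 14.9
clock: 4.75
position: [382.6, -285.9, 38.6]
tool_rot: [0.147, 3.135, -0.004]
ft_force: [0.0, -0.2, -0.1]
finger_gap: 43.9
gripper_force: 14.9
pos [ 382.6 -285.9   38.6] ang 84.6 tilt [ 0.003 -0.003 -1.   ] j [-0.76  0.02  1.78  0.    1.34 -2.24] gap 43.9 t 4.8
turn 0.0 (or -180.0 ) shift before turn [-0.23  0.11  3.16] after [-0.23  0.11  3.16]
[ 0.02781995 -0.15429643 -0.05697012]
```

```bash
python3 -m creep '[0.4,0,0,1.5,0, 0.4,0,0,1,0, 0.4,0,0,0.4,0, 0.4,0,0,0.1,0, 0.4,0,0,0,0, 0.4,0,0,0,0]' && python3 -m creep '[0.4,0,0,0.1,0, 0.4,0,0,0.1,0, 0.4,0,0,0,0]'
python3 - <<'E'
from h import *
print(arm.get_obs()["ft_force"]); go(385,-285,7,84.6)
E
```

```text
clock: 5.35
position: [381.7, -285.4, 7.1]
tool_rot: [0.148, 3.137, -0.001]
ft_force: [-0.2, 0.5, -0.6]
finger_gap: 44.0
gripper_force: 14.9
clock: 5.65
position: [381.8, -285.5, 6.9]
tool_rot: [0.148, 3.137, -0.001]
ft_force: [-4.0, 2.3, 10.5]
finger_gap: 44.0
gripper_force: 15.0
[-4.01088069  2.27158252 10.45682628]
pos [ 381.8 -285.5    6.9] ang 84.6 tilt [ 0.001 -0.001 -1.   ] j [-0.76  0.06  1.81  0.    1.27 -2.24] gap 44.0 t 5.7
turn -0.0 (or 180.0 ) shift before turn [-0.31  0.08 -0.01] after [-0.31  0.08 -0.01]
```

```bash
python3 -m creep '[0.62,0,0,0,0, 0.62,0,0,0,0, 0.62,0,0,-3,0, 0.62,0,0,-4,0, 0.62,0,0,-4,0, 0.6,0,0,-4,8.5, 0.5,0,0,-3,8.5, 0.4,0,0,0,8.5]' && python3 -m creep '[0.32,0,0,0,8.5, 0.32,0,0,0,8.5, 0.32,0,0,0,8.5, 0.32,0,0,0,8.5, 0.32,0,0,0,8.5, 0.32,0,0,0,8.5, 0.32,0,0,0,8.5, 0.32,0,0,0,4.8]' && python3 -m creep '[0.32,0,0,0,0, 0.32,0,0,0,0]'
python3 - <<'E'
from h import *
go(484.8,150.5,160,-5.35)
E
```

```text
clock: 6.45
position: [383.5, -287.1, 190.1]
tool_rot: [0.844, 3.016, -0.008]
ft_force: [-0.5, 0.4, -0.4]
finger_gap: 43.8
gripper_force: 0.0
clock: 7.25
position: [381.4, -285.1, 184.1]
tool_rot: [-2.325, -2.113, -0.0]
ft_force: [0.2, 0.5, -0.6]
finger_gap: 30.2
gripper_force: 0.0
clock: 7.45
position: [381.3, -285.0, 184.2]
tool_rot: [-2.318, -2.12, -0.0]
ft_force: [0.4, 0.0, -0.8]
finger_gap: 30.2
gripper_force: 0.0
pos [ 381.3 -285.   184.2] ang -5.1 tilt [-0.  0. -1.] j [-0.76 -0.07  1.57  0.    1.64 -0.67] gap 30.2 t 7.5
turn 0.2 (or -179.8 ) shift before turn [44.3   6.43  2.42] after [44.33  6.24  2.42]
```

```bash
python3 -m creep '[0.32,3,0.42,0,0.2, 0.32,4.8,0.68,0,0, 0.32,4.8,0.68,0,0, 0.32,4.8,0.68,0,0, 0.32,4.8,0.68,0,0, 0.32,4.8,0.68,0,0, 0.32,4.8,0.68,0,0, 0.32,4.8,0.68,0,0]' && python3 -m creep '[0.32,4.2,0.6,0,0, 0.32,2.5,0.3,0,0, 0.32,1,0.12,1,0, 0.32,0,0,1.4,0, 0.32,0,0,0,0, 0.32,0,0,0,0]'
python3 - <<'E'
from h import *
im=shot("wrist");cv2.imwrite("pics/w2.png",im["color"]);import pickle;pickle.dump(im,open("w2.pkl","wb"))
go(484.8,150.5,57,-5.35)
E
```

```text
clock: 8.25
position: [467.5, 76.5, 184.6]
tool_rot: [2.321, 2.116, 0.001]
ft_force: [1.1, -1.1, 0.7]
finger_gap: 30.2
gripper_force: 0.0
clock: 8.85
position: [484.0, 148.7, 159.3]
tool_rot: [-2.325, -2.112, 0.003]
ft_force: [-0.1, -0.6, 0.6]
finger_gap: 30.2
gripper_force: 0.0
pos [484.5 148.8 160.1] ang -5.5 tilt [-0.001 -0.    -1.   ] j [ 0.19  0.    1.55 -0.    1.59  0.28] gap 30.3 t 8.9
turn -0.2 (or 179.8 ) shift before turn [ 0.17  0.02 10.31] after [ 0.17  0.02 10.31]
```

View pics/w2.png

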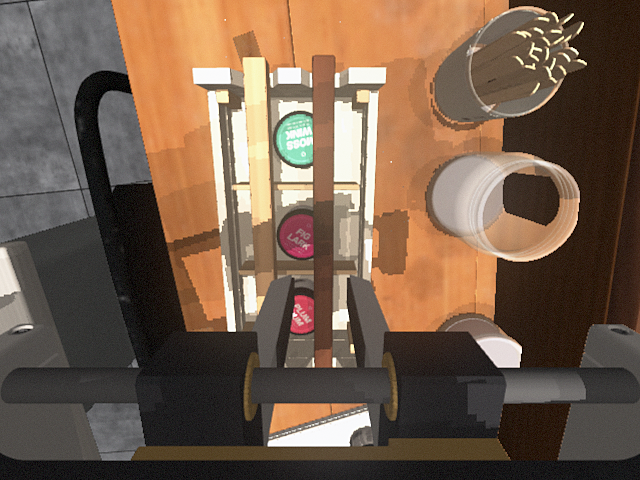

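The wrist view shows the fingers straddling the dark slat at x≈323, and the teal lid centre at about (296,139).

```bash
python3 -m creep '[0.32,0.15,0,4,0, 0.32,0,0,4,0, 0.32,0,0,2,0, 0.32,0,0,0.2,0, 0.32,0,0,0,0, 0.1,0,0,0,0, 0.1,0,0,0,0, 0.1,0,0,0,0]' 20 && python3 -m creep '[0.1,0,0,0,0, 0.1,0,0,0,0]'
python3 - <<'E'
from h import *
import pickle
im=pickle.load(open("w2.pkl","rb"))
print("teal",onz(im,[(296,139)],50),"mag",onz(im,[(298,233)],50),"wall",onz(im,[(193,70),(386,67)],78),"darkend",onz(im,[(323,55)],82), "cup",onz(im,[(468,100)],5),onz(im,[(520,62)],123))
go(484.8,150.5,57,-5.35);print(arm.get_obs()["ft_force"])
E
```

```text
clock: 9.7
position: [486.3, 151.8, 60.6]
tool_rot: [2.322, 2.113, 0.005]
ft_force: [0.4, -0.2, 3.3]
finger_gap: 15.8
gripper_force: 20.0
clock: 9.9
position: [486.4, 151.8, 60.6]
tool_rot: [2.322, 2.113, 0.005]
ft_force: [0.1, -0.8, 6.8]
finger_gap: 15.8
gripper_force: 20.0
teal [[472.01432963 235.64680931  50.        ]] mag [[464.55080029 156.17185222  50.        ]] wall [[406.77338951 288.09699364  78.        ]
 [542.70552148 276.82642195  78.        ]] darkend [[499.08602447 287.73047397  82.        ]] cup [[631.10796112 256.01118784   5.        ]] [[611.56690745 263.22810544 123.        ]]
pos [486.4 151.8  60.6] ang -5.4 tilt [ 0.004  0.    -1.   ] j [ 0.19  0.07  1.68 -0.    1.39  0.29] gap 15.8 t 9.9
turn -0.1 (or 179.9 ) shift before turn [-0.14 -0.14  0.36] after [-0.14 -0.14  0.36]
[ 0.07695554 -0.77088004  6.79642197]
```

```bash
python3 -m creep '[0.1,0,0,-1,0, 0.1,0,0,-2.5,0, 0.1,0,0,-4,0, 0.1,0,0,-3.5,0, 0.1,0,0,-1,0, 0.1,-2.5,0.2,0,0, 0.1,-4.5,0.36,0,0, 0.1,-4.5,0.36,0,0]' && python3 -m creep '[0.1,-4.5,0.36,0,0, 0.1,-4.5,0.36,0,0, 0.1,-4.5,0.36,0,0, 0.1,-4.5,0.36,0,0, 0.1,-4.5,0.36,0,0, 0.1,-4.5,0.36,0,0, 0.1,-4.5,0.36,0,8, 0.1,-3.2,0.8,0,8]' && python3 -m creep '[0.1,-1.5,0.6,0,8, 0.1,0,0,0,8, 0.1,0,0,0,7.7, 0.1,0,0,0,0, 0.1,0,0,0,0]'
python3 - <<'E'
from h import *
go(480,-355,3,-45);print(arm.get_obs()["ft_force"])
E
```

```text
clock: 10.7
position: [482.3, 35.7, 177.1]
tool_rot: [-2.32, -2.116, 0.002]
ft_force: [0.6, -0.7, -0.1]
finger_gap: 15.9
gripper_force: 20.0
clock: 11.5
position: [477.7, -314.8, 176.4]
tool_rot: [-2.6, -1.759, 0.002]
ft_force: [0.5, -0.4, -0.7]
finger_gap: 16.1
gripper_force: 20.0
clock: 12.0
position: [478.7, -328.3, 177.2]
tool_rot: [-2.9, -1.203, 0.001]
ft_force: [-0.2, 0.9, -0.5]
finger_gap: 16.2
gripper_force: 20.0
pos [ 478.7 -328.3  177.2] ang -44.9 tilt [-0.002  0.002 -1.   ] j [-0.7   0.16  1.34  0.    1.64  0.09] gap 16.2 t 12.0
turn 0.1 (or -179.9 ) shift before turn [-1.79  1.98 17.42] after [-1.79  1.98 17.42]
[-0.22450662  0.93356194 -0.52288416]
```

```bash
python3 -m creep '[0.1,-1.8,2,2,0, 0.1,0,0,4,0, 0.1,0,0,4,0, 0.1,0,0,3.5,0, 0.1,0,0,2,0, 0.1,0,0,1,0, 0.1,0,0,0.4,0, 0.1,0,0,0,0]' && python3 -m creep '[0.1,0,0,0,0, 0.1,0,0,0,0]'
python3 - <<'E'
from h import *
go(480,-355,2,-45);print(arm.get_obs()["ft_force"])
E
```

```text
clock: 12.8
position: [480.8, -355.8, 9.9]
tool_rot: [2.902, 1.201, 0.001]
ft_force: [-0.3, 0.2, -0.4]
finger_gap: 15.9
gripper_force: 20.0
clock: 13.0
position: [481.4, -356.4, 11.2]
tool_rot: [2.901, 1.199, 0.002]
ft_force: [0.5, 1.2, -0.1]
finger_gap: 16.0
gripper_force: 20.0
pos [ 481.4 -356.4   11.2] ang -45.1 tilt [ 0.002 -0.002 -1.   ] j [-0.73  0.3   1.51  0.    1.32  0.05] gap 16.0 t 13.0
turn -0.1 (or 179.9 ) shift before turn [ 0.01 -0.2   0.92] after [ 0.01 -0.2   0.92]
[ 0.45633611  1.22653239 -0.10488363]
```

```bash
python3 -m creep '[0.1,0,0,0.5,0, 0.1,0,0,0.3,0, 0.1,0,0,0.1,0, 0.1,0,0,0,0, 0.1,0,0,0,0, 0.1,0,0,0,0]'
python3 - <<'E'
from h import *
go(480,-355,2,-45);print(arm.get_obs()["ft_force"])
E
```

```text
clock: 13.6
position: [480.4, -355.6, 0.4]
tool_rot: [-2.903, -1.199, 0.0]
ft_force: [-0.0, -0.9, -0.2]
finger_gap: 15.6
gripper_force: 20.3
pos [ 4.804e+02 -3.556e+02  4.000e-01] ang -45.1 tilt [-0.  0. -1.] j [-0.73  0.32  1.52  0.    1.31  0.06] gap 15.6 t 13.6
turn -0.1 (or 179.9 ) shift before turn [ 0.02 -0.07 -0.16] after [ 0.02 -0.07 -0.16]
[-0.04760694 -0.88013645 -0.18469971]
```

```bash
python3 -m creep '[0.32,0,0,0,0, 0.32,0,0,0,0, 0.32,0,0,-3,0, 0.32,0,0,-4,0, 0.32,0,0,-4.5,-8, 0.32,0,0,-4,-8, 0.32,0,0,-2,-8, 0.32,0,0,0,-8]' && python3 -m creep '[0.32,0,0,0,-7.8, 0.32,0,0,0,0]'
python3 - <<'E'
from h import *
go(438.2,152.5,120,-5.35)
E
```

```text
clock: 14.4
position: [482.3, -357.3, 181.2]
tool_rot: [2.447, 1.954, 0.003]
ft_force: [-0.4, -0.5, -0.3]
finger_gap: 29.9
gripper_force: 0.0
clock: 14.6
position: [480.5, -355.8, 175.8]
tool_rot: [2.322, 2.115, 0.0]
ft_force: [0.1, -0.3, -0.5]
finger_gap: 29.9
gripper_force: 0.0
pos [ 480.5 -355.8  175.8] ang -5.3 tilt [ 0.001 -0.    -1.   ] j [-0.73  0.2   1.3   0.    1.64 -0.64] gap 29.9 t 14.6
turn 0.0 (or -180.0 ) shift before turn [50.22 -8.93  5.58] after [50.21 -8.95  5.58]
```

```bash
python3 -m creep '[0.32,3,-0.53,0,0, 0.32,4.6,-0.82,0,0, 0.32,4.6,-0.82,0,0, 0.32,4.6,-0.82,0,0, 0.32,4.6,-0.82,0,0, 0.32,4.6,-0.82,0,0, 0.32,4.6,-0.82,0,0, 0.32,4.6,-0.82,0,0]' && python3 -m creep '[0.32,4.6,-0.82,0,0, 0.32,4.6,-0.82,1,0, 0.32,3.5,-0.62,2,0, 0.32,1.6,-0.28,2,0, 0.32,0.7,-0.12,0.6,0, 0.32,0,0,0,0, 0.32,0,0,0,0, 0.32,0,0,0,0]'
python3 - <<'E'
from h import *
go(438.2,152.5,60,-5.35)
E
```

```text
clock: 15.4
position: [450.0, 2.4, 175.4]
tool_rot: [2.326, 2.112, 0.001]
ft_force: [0.2, 0.2, 0.8]
finger_gap: 30.1
gripper_force: 0.0
clock: 16.2
position: [439.0, 151.6, 120.8]
tool_rot: [2.323, 2.113, 0.003]
ft_force: [0.2, -0.6, 1.0]
finger_gap: 30.2
gripper_force: 0.0
pos [439.  151.6 120.8] ang -5.4 tilt [ 0.002  0.    -1.   ] j [ 0.21 -0.07  1.7  -0.    1.51  0.31] gap 30.2 t 16.2
turn -0.1 (or 179.9 ) shift before turn [ 0.08 -0.09  6.08] after [ 0.08 -0.09  6.08]
```

```bash
python3 -m creep '[0.32,0,0,3,0, 0.32,0,0,2,0, 0.32,0,0,0.7,0, 0.32,0,0,0.1,0, 0.32,0,0,0,0, 0.1,0,0,0,0, 0.1,0,0,0,0, 0.1,0,0,0,0]' 20
python3 - <<'E'
from h import *
go(455,-310,180,-5.35)
E
```

```text
clock: 17.0
position: [438.7, 152.6, 62.6]
tool_rot: [2.321, 2.115, 0.003]
ft_force: [0.2, -0.4, 2.4]
finger_gap: 16.0
gripper_force: 20.0
pos [438.7 152.6  62.6] ang -5.3 tilt [ 0.002  0.    -1.   ] j [ 0.21 -0.03  1.78 -0.    1.39  0.31] gap 16.0 t 17.0
turn 0.0 (or -180.0 ) shift before turn [-45.91   5.9  -11.74] after [-45.91   5.94 -11.74]
```

```bash
python3 -m creep '[0.1,0,0,-1,0, 0.1,0,0,-2.5,0, 0.1,0,0,-4,0, 0.1,0,0,-3.2,0, 0.1,0,0,-1,0, 0.1,-2.5,0.32,0,0, 0.1,-4.5,0.58,0,0, 0.1,-4.5,0.58,0,0]' && python3 -m creep '[0.1,-4.5,0.58,0,0, 0.1,-4.5,0.58,0,0, 0.1,-4.5,0.58,0,0, 0.1,-4.5,0.58,0,0, 0.1,-4.5,0.58,0,0, 0.1,-4.5,0.58,0,0, 0.1,-4.5,0.58,0,0, 0.1,-2,0.26,0,0]' && python3 -m creep '[0.1,-0.9,0.1,0,8, 0.1,0,0,0,8, 0.1,0,0,0,8, 0.1,0,0,0,8, 0.1,0,0,0,7.7, 0.1,0,0,0,0, 0.1,0,0,0,0]'
python3 - <<'E'
from h import *
go(455,-310,2,-45);print(arm.get_obs()["ft_force"])
E
```

```text
clock: 17.8
position: [441.4, 35.9, 177.6]
tool_rot: [-2.318, -2.119, 0.001]
ft_force: [0.5, 1.1, -0.5]
finger_gap: 16.2
gripper_force: 20.0
clock: 18.6
position: [453.0, -304.0, 176.7]
tool_rot: [-2.324, -2.111, 0.002]
ft_force: [0.4, 0.1, -0.7]
finger_gap: 16.0
gripper_force: 20.0
clock: 19.3
position: [454.1, -309.3, 177.8]
tool_rot: [-2.899, -1.207, 0.001]
ft_force: [0.9, 0.7, -0.6]
finger_gap: 15.9
gripper_force: 20.0
pos [ 454.1 -309.3  177.8] ang -44.8 tilt [-0.001  0.001 -1.   ] j [-0.7   0.09  1.42  0.    1.63  0.08] gap 15.9 t 19.3
turn 0.2 (or -179.8 ) shift before turn [1.000e-02 1.100e-01 1.758e+01] after [1.000e-02 1.100e-01 1.758e+01]
[ 0.8953266   0.72644545 -0.63057472]
```

```bash
python3 -m creep '[0.1,0,0,2.5,0, 0.1,0,0,4,0, 0.1,0,0,4,0, 0.1,0,0,3.4,0, 0.1,0,0,2,0, 0.1,0,0,0.8,0, 0.1,0,0,0.3,0, 0.1,0,0,0.1,0]' && python3 -m creep '[0.1,0,0,0.2,0, 0.1,0,0,0.1,0, 0.1,0,0,0,0, 0.1,0,0,0,0]'
python3 - <<'E'
from h import *
go(455,-310,1.5,-45);print(arm.get_obs()["ft_force"])
E
```

```text
clock: 20.1
position: [454.9, -310.5, 8.4]
tool_rot: [2.901, 1.203, 0.001]
ft_force: [-0.9, -0.3, 0.5]
finger_gap: 15.9
gripper_force: 20.0
clock: 20.5
position: [454.5, -310.3, 5.0]
tool_rot: [2.902, 1.202, 0.001]
ft_force: [-0.2, 0.3, -1.0]
finger_gap: 15.9
gripper_force: 20.0
pos [ 454.5 -310.3    5. ] ang -45.0 tilt [ 0.001 -0.    -1.   ] j [-0.7   0.21  1.64  0.    1.29  0.08] gap 15.9 t 20.5
turn -0.0 (or 180.0 ) shift before turn [0.05 0.02 0.35] after [0.05 0.02 0.35]
[-0.18408784  0.29050779 -0.97606049]
```

```bash
python3 -m creep '[0.1,0,0,0.2,0, 0.1,0,0,0.15,0, 0.1,0,0,0,0, 0.32,0,0,0,0, 0.32,0,0,0,0, 0.32,0,0,-3,0, 0.32,0,0,-4,0, 0.32,0,0,-4,0]' && python3 -m creep '[0.7,0,0,-3.5,-8, 0.7,0,0,-2,-8, 0.7,0,0,0,-8, 0.7,0,0,0,-8, 0.7,0,0,0,-7.7, 0.7,0,0,0,0]'
python3 - <<'E'
from h import *
go(472.5,236.7,120,-5.35)
E
```

```text
clock: 21.3
position: [453.7, -309.6, 111.6]
tool_rot: [-2.901, -1.201, 0.001]
ft_force: [1.1, -0.6, -0.0]
finger_gap: 30.2
gripper_force: 0.0
clock: 21.9
position: [454.2, -310.1, 166.1]
tool_rot: [2.322, 2.116, 0.0]
ft_force: [1.0, 0.2, 0.5]
finger_gap: 65.4
gripper_force: 0.0
pos [ 454.2 -310.1  166.1] ang -5.3 tilt [ 0. -0. -1.] j [-0.7   0.1   1.44  0.    1.61 -0.61] gap 65.4 t 21.9
turn 0.0 (or -180.0 ) shift before turn [54.61 -3.25  4.61] after [54.61 -3.28  4.61]
```

```bash
python3 -m creep '[0.7,3,-0.2,0,0, 0.7,4.7,-0.28,0,0, 0.7,4.7,-0.28,0,0, 0.7,4.7,-0.28,0,0, 0.7,4.7,-0.28,0,0, 0.7,4.7,-0.28,0,0, 0.7,4.7,-0.28,0,0, 0.7,4.7,-0.28,0,0]' && python3 -m creep '[0.7,4.7,-0.28,0,0, 0.7,4.7,-0.28,0,0, 0.7,4.7,-0.28,0,0, 0.7,2.8,-0.16,0.6,0, 0.7,1.2,-0.07,2,0, 0.7,0.6,0,2,0, 0.7,0,0,0,0, 0.7,0,0,0,0]'
python3 - <<'E'
from h import *
import pickle
im=shot("wrist");cv2.imwrite("pics/w3.png",im["color"]);pickle.dump(im,open("w3.pkl","wb"))
im=shot("top");cv2.imwrite("pics/t1.png",im["color"]);pickle.dump(im,open("t1.pkl","wb"))
go(472.5,236.7,20,-5.35)
E
```

```text
clock: 22.7
position: [465.7, 51.3, 166.2]
tool_rot: [2.325, 2.112, 0.001]
ft_force: [1.2, 0.4, 0.6]
finger_gap: 65.5
gripper_force: 0.0
clock: 23.5
position: [472.4, 236.4, 119.9]
tool_rot: [-2.323, -2.114, 0.001]
ft_force: [1.4, -0.1, 0.3]
finger_gap: 65.9
gripper_force: 0.0
pos [473.4 236.4 121.4] ang -5.4 tilt [ 0.002  0.001 -1.   ] j [ 0.36  0.07  1.56 -0.    1.51  0.45] gap 66.0 t 23.6
turn -0.1 (or 179.9 ) shift before turn [ 0.02 -0.09 10.14] after [ 0.02 -0.09 10.14]
```

View pics/w3.png

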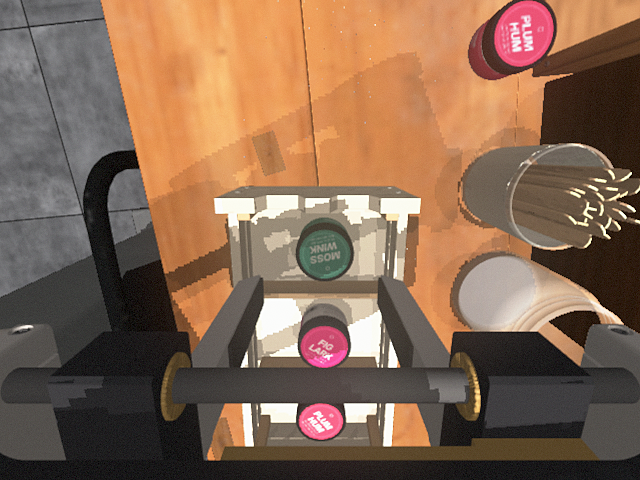

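View pics/t1.png

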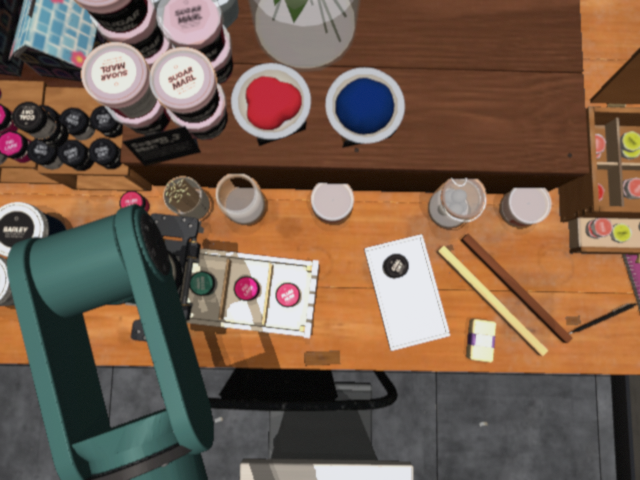

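The wrist view shows the teal lid at (326,250), centred between the fingers. The top view shows the slats and soap lying apart to the right of the tray, with the gripper end near the cup at (188,200).

```bash
python3 - <<'E'
from h import *
import pickle
im=pickle.load(open("w3.pkl","rb"))
print("teal",onz(im,[(325.5,249.5)],50),"corners",onz(im,[(215,198),(419,196)],78))
print("cup base",onz(im,[(490,190)],5),"rim",onz(im,[(567,196)],123),onz(im,[(512,196)],123))
t=pickle.load(open("t1.pkl","rb"))
print(proj(t,[(561,266,217),(561,192,217),(621,257,123),(621,257,0),(587,257,123)]))
print("dark end edges at z 217/250",onz(t,[(150,216),(200,216),(200,250)],217),onz(t,[(150,216),(200,216)],250))
E
cd pics; python3 -c "
import cv2;a=cv2.imread('t1.png');cv2.imwrite('t1c.png',cv2.resize(a[160:360,110:250],None,fx=3,fy=3))"
```

```text
teal [[476.49053324 238.27928409  50.        ]] corners [[407.13987487 289.1313528   78.        ]
 [541.74089898 277.72253294  78.        ]]
cup base [[624.0116178 265.2584882   5.       ]] rim [[606.88570337 277.68668864 123.        ]] [[578.00745641 280.4199117  123.        ]]
[[156.48886968 219.70822301]
 [206.20183752 220.80521375]
 [182.14142362 194.9976287 ]
 [199.38922264 209.41985025]
 [180.99216428 214.61816239]]
dark end edges at z 217/250 [[566.40057651 275.99775297 217.        ]
 [568.08438563 201.61410645 217.        ]
 [516.89570678 198.93549575 217.        ]] [[560.41841347 264.39000712 250.        ]
 [562.0236644  193.47673313 250.        ]]
```

View pics/t1c.png

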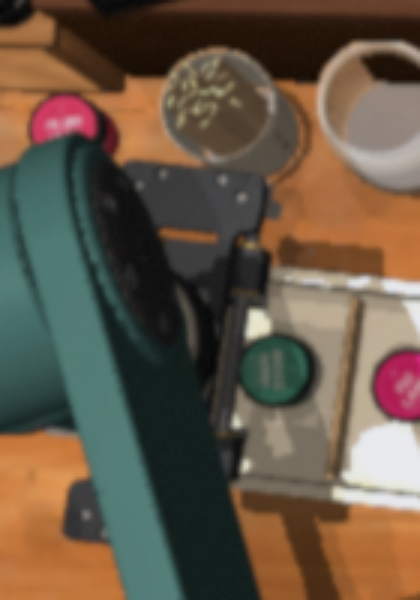

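```bash
python3 -m creep '[0.7,0.1,0.1,2,0, 0.7,0,0,3,0, 0.7,0,0,2.5,0, 0.7,0,0,1.5,0, 0.7,0,0,0.8,0, 0.7,0,0,0.3,0, 0.7,0,0,0,0, 0.7,0,0,0,0]' && python3 -m creep '[0.4,0,0,0,0, 0.4,0,0,0,0, 0.4,0,0,0,0, 0.4,0,0,0,0, 0.4,0,0,0,0]' 20
python3 - <<'E'
from h import *
go(474,237,150,-5.35);print(arm.get_obs()["ft_force"])
E
```

```text
clock: 24.4
position: [474.7, 237.8, 20.4]
tool_rot: [2.322, 2.115, 0.004]
ft_force: [0.3, 1.6, -0.1]
finger_gap: 65.8
gripper_force: 0.0
clock: 24.9
position: [474.1, 237.7, 19.5]
tool_rot: [2.322, 2.116, 0.002]
ft_force: [0.3, 0.3, 1.0]
finger_gap: 45.9
gripper_force: 20.0
pos [474.1 237.7  19.5] ang -5.3 tilt [ 0.001  0.    -1.   ] j [0.36 0.16 1.68 0.   1.31 0.45] gap 45.9 t 24.9
turn 0.0 (or -180.0 ) shift before turn [ -0.07  -0.   -13.05] after [ -0.07  -0.   -13.05]
[0.26692588 0.34152781 0.98624468]
```

```bash
python3 -m creep '[0.4,0,0,-1,0, 0.4,0,0,-2.5,0, 0.4,0,0,-4,0, 0.4,0,0,-3.5,0, 0.4,0,0,-1.5,0, 0.4,-2,-0.05,0,0, 0.4,-3.5,-0.08,0,0, 0.4,-4.5,-0.1,0,0]' && python3 -m creep '[0.4,-4.5,-0.1,0,0, 0.4,-4.5,-0.1,0,0, 0.4,-4.5,-0.1,0,0, 0.4,-4.5,-0.1,0,0, 0.4,-4.5,-0.1,0,0, 0.4,-4,-0.1,0,0, 0.4,-2.3,-0.06,0,0, 0.4,-1,0,0,0]' && python3 -m creep '[0.4,0,0,2,0, 0.4,0,0,4,0, 0.4,0,0,3,0, 0.4,0,0,1.5,0, 0.4,0,0,0.5,0, 0.4,0,0,0,0, 0.4,0,0,0,0, 0.4,0,0,0,0]'
python3 - <<'E'
from h import *
go(428,-158,15.5,-5.35);print(arm.get_obs()["ft_force"])
E
```

```text
clock: 25.7
position: [461.4, 138.0, 143.1]
tool_rot: [-2.318, -2.119, 0.001]
ft_force: [-0.1, -0.7, 0.5]
finger_gap: 45.3
gripper_force: 20.0
clock: 26.5
position: [427.0, -159.7, 143.0]
tool_rot: [-2.324, -2.111, 0.001]
ft_force: [0.2, 0.7, -0.5]
finger_gap: 45.6
gripper_force: 20.0
clock: 27.3
position: [429.1, -158.3, 35.4]
tool_rot: [2.32, 2.115, 0.002]
ft_force: [-0.2, 1.0, -1.4]
finger_gap: 45.5
gripper_force: 20.0
pos [ 429.1 -158.3   35.4] ang -5.3 tilt [ 0.003 -0.001 -1.   ] j [-0.48 -0.02  1.83  0.    1.33 -0.39] gap 45.5 t 27.3
turn 0.1 (or -179.9 ) shift before turn [ 0.02 -0.11  1.99] after [ 0.02 -0.11  1.99]
[-0.18248037  0.97137475 -1.39565369]
```

```bash
python3 -m creep '[0.4,0,0,1,0, 0.4,0,0,0.5,0, 0.4,0,0,0.25,0, 0.4,0,0,0.1,0, 0.4,0,0,0,0, 0.4,0,0,0,0, 0.4,0,0,0,0]'
python3 - <<'E'
from h import *
go(428,-158,15.5,-5.35);print(arm.get_obs()["ft_force"])
E
```

```text
clock: 28.0
position: [428.1, -158.0, 15.5]
tool_rot: [2.322, 2.116, 0.0]
ft_force: [0.1, -0.1, 0.5]
finger_gap: 45.3
gripper_force: 20.0
pos [ 428.1 -158.    15.5] ang -5.3 tilt [ 0. -0. -1.] j [-0.48  0.    1.85  0.    1.29 -0.39] gap 45.3 t 28.0
turn 0.0 (or -180.0 ) shift before turn [ 0.   -0.01 -0.  ] after [ 0.   -0.01 -0.  ]
[ 0.09857811 -0.09049353  0.45457999]
```

```bash
python3 -m creep '[0.4,0,0,0.05,0, 0.64,0,0,0,0, 0.64,0,0,0,0, 0.64,0,0,0,0, 0.7,0,0,-2,0, 0.7,0,0,-4,0, 0.7,0,0,-3,0, 0.7,0,0,-1.5,0]' && python3 -m creep '[0.7,2,3.2,0,0, 0.7,2,3.2,0,0, 0.7,0.9,1.6,0,0, 0.7,0,0,0,0, 0.7,0,0,0,0, 0.7,0,0,0,0]'
python3 - <<'E'
from h import *
import pickle
im=shot("wrist");cv2.imwrite("pics/w4.png",im["color"]);pickle.dump(im,open("w4.pkl","wb"))
go(512,-117,16,-5.35)
E
```

```text
clock: 28.8
position: [429.5, -158.7, 123.2]
tool_rot: [2.318, 2.113, 0.003]
ft_force: [0.5, -1.3, 0.0]
finger_gap: 65.9
gripper_force: 0.0
clock: 29.4
position: [511.3, -117.0, 119.7]
tool_rot: [-2.322, -2.115, 0.001]
ft_force: [0.1, -0.3, 0.3]
finger_gap: 65.5
gripper_force: 0.0
pos [ 511.3 -117.   119.9] ang -5.4 tilt [-0. -0. -1.] j [-0.33  0.06  1.57 -0.    1.51 -0.24] gap 65.6 t 29.4
turn -0.0 (or 180.0 ) shift before turn [1.000e-02 7.000e-02 1.039e+01] after [1.000e-02 7.000e-02 1.039e+01]
```

View pics/w4.png

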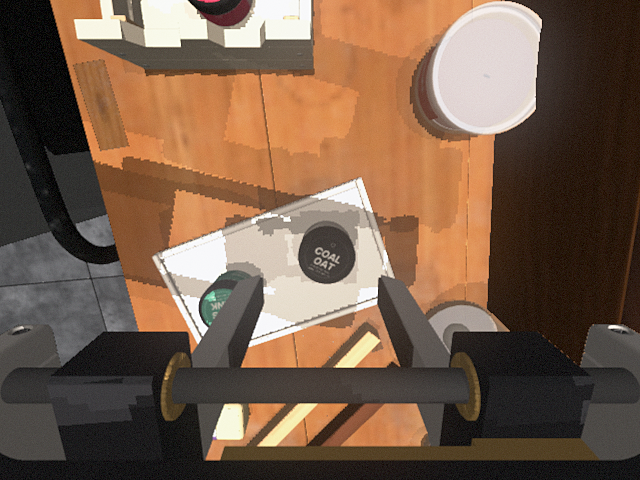

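The wrist view shows the black lid at (326,254), centred between the fingers, and the teal jar upright in the tray's near half.

```bash
python3 - <<'E'
from h import *
import pickle
im=pickle.load(open("w4.pkl","rb"))
print("black",onz(im,[(326.5,254)],46),"tray",onz(im,[(153,256),(361,179),(395,287)],12), onz(im,[(230,300)],46))
E
python3 -m creep '[0.7,0,0,2,0, 0.7,0,0,3,0, 0.7,0,0,2.5,0, 0.7,0,0,1.6,0, 0.7,0,0,0.8,0, 0.7,0,0,0.2,0, 0.7,0,0,0,0, 0.7,0,0,0,0]'
python3 - <<'E'
from h import *
go(512,-117,16,-5.35);print(arm.get_obs()["ft_force"])
E
```

```text
black [[ 515.7989664  -119.97847184   46.        ]] tray [[ 359.63805203 -118.02699275   12.        ]
 [ 550.375657    -67.23207633   12.        ]
 [ 575.68219079 -168.51164385   12.        ]] [[ 432.9953554  -152.17822572   46.        ]]
clock: 30.25
position: [513.0, -117.0, 20.3]
tool_rot: [2.321, 2.114, 0.002]
ft_force: [-0.3, -0.9, -0.2]
finger_gap: 65.7
gripper_force: 0.0
pos [ 513.  -117.    20.3] ang -5.3 tilt [ 0.002 -0.001 -1.   ] j [-0.33  0.15  1.69  0.    1.31 -0.24] gap 65.7 t 30.2
turn 0.0 (or -180.0 ) shift before turn [-0.01 -0.1   0.43] after [-0.01 -0.1   0.43]
[-0.32095969 -0.89646301 -0.19776785]
```

```bash
python3 -m creep '[0.7,-0.2,0.1,0.3,0, 0.7,0,0,0.1,0, 0.4,0,0,0,0, 0.4,0,0,0,0, 0.4,0,0,0,0, 0.4,0,0,0,0, 0.4,0,0,0,0]' 20
python3 - <<'E'
from h import *
go(469.5,234.5,150,-5.35);print(arm.get_obs()["ft_force"])
E
```

```text
clock: 30.95
position: [513.1, -118.6, 15.1]
tool_rot: [2.322, 2.116, 0.0]
ft_force: [-0.6, -0.9, -0.5]
finger_gap: 45.4
gripper_force: 20.0
pos [ 513.1 -118.6   15.1] ang -5.3 tilt [ 0.  0. -1.] j [-0.34  0.15  1.69  0.    1.3  -0.24] gap 45.4 t 30.9
turn 0.0 (or -180.0 ) shift before turn [ 34.76  -7.61 -13.49] after [ 34.75  -7.64 -13.49]
[-0.57353037 -0.86227385 -0.48287398]
```

```bash
python3 -m creep '[0.4,0,0,-1,0, 0.4,0,0,-3,0, 0.4,0,0,-4.5,0, 0.4,0,0,-3.5,0, 0.4,0,0,-1.5,0, 0.4,2,-0.44,0,0, 0.4,3.5,-0.77,0,0, 0.4,4.5,-0.99,0,0]' && python3 -m creep '[0.4,4.5,-0.99,0,0, 0.4,4.5,-0.99,0,0, 0.4,4.5,-0.99,0,0, 0.4,4.5,-0.99,0,0, 0.4,3.8,-0.83,0,0, 0.4,2,-0.44,0,0, 0.4,0.96,-0.2,0,0, 0.4,0,0,2,0]' && python3 -m creep '[0.4,0,0,3.5,0, 0.4,0,0,2.5,0, 0.4,0,0,1,0, 0.4,0,0,0.3,0, 0.4,0,0,0,0, 0.4,0,0,0,0, 0.4,0,0,0,0]'
python3 - <<'E'
from h import *
go(469.5,234.1,19.2,-5.35);print(arm.get_obs()["ft_force"])
E
```

```text
clock: 31.75
position: [499.7, -17.1, 149.1]
tool_rot: [-2.325, -2.112, 0.002]
ft_force: [-0.1, 1.0, -1.1]
finger_gap: 45.6
gripper_force: 20.0
clock: 32.55
position: [470.5, 236.1, 132.0]
tool_rot: [2.318, 2.117, 0.008]
ft_force: [0.7, -0.1, -1.1]
finger_gap: 45.5
gripper_force: 20.0
clock: 33.25
position: [470.3, 234.8, 58.7]
tool_rot: [2.321, 2.115, 0.005]
ft_force: [0.3, 0.2, -0.1]
finger_gap: 45.8
gripper_force: 20.0
pos [470.3 234.8  58.7] ang -5.3 tilt [ 0.003  0.001 -1.   ] j [0.36 0.11 1.65 0.   1.39 0.45] gap 45.8 t 33.2
turn 0.0 (or -180.0 ) shift before turn [-0.08 -0.07  3.95] after [-0.08 -0.07  3.95]
[ 0.33342522  0.15838284 -0.11720337]
```

```bash
python3 -m creep '[0.4,0,0,1.5,0, 0.4,0,0,1.2,0, 0.4,0,0,0.7,0, 0.4,0,0,0.35,0, 0.4,0,0,0.15,0, 0.4,0,0,0,0, 0.4,0,0,0,0, 0.4,0,0,0,0]'
python3 - <<'E'
from h import *
go(469.5,234.1,19.2,-5.35);print(arm.get_obs()["ft_force"])
E
```

```text
clock: 34.05
position: [469.1, 234.6, 19.0]
tool_rot: [-2.322, -2.116, -0.0]
ft_force: [-2.2, -1.3, 5.9]
finger_gap: 45.6
gripper_force: 20.0
pos [469.1 234.6  19. ] ang -5.3 tilt [-0.  0. -1.] j [0.36 0.15 1.69 0.   1.31 0.45] gap 45.6 t 34.0
turn 0.0 (or -180.0 ) shift before turn [-0.05  0.04 -0.02] after [-0.05  0.04 -0.02]
[-2.22037119 -1.30613591  5.88794263]
```

```bash
python3 -m creep '[0.66,0,0,0,0, 0.66,0,0,0,0, 0.66,0,0,0,0, 0.66,0,0,-2,0, 0.66,0,0,-4,0, 0.66,0,0,-4.5,0, 0.66,0,0,-4,0, 0.5,0,0,-1.5,0]' && python3 -m creep '[0.32,-2.5,0.16,0,0, 0.32,-4.7,0.31,0,0, 0.32,-4.7,0.31,0,0, 0.32,-4.7,0.31,0,0, 0.32,-4.7,0.31,0,0, 0.32,-4.7,0.31,0,0, 0.32,-4.7,0.31,0,0, 0.32,-4.7,0.31,0,0]' && python3 -m creep '[0.32,-4.7,0.31,0,0, 0.32,-4.7,0.31,0,0, 0.32,-4.7,0.31,0,0, 0.32,-2.9,0.2,0,0, 0.32,-1.3,0.1,0,0, 0.32,-0.7,0,0,0, 0.32,0,0,0,8, 0.32,0,0,0,8]' && python3 -m creep '[0.32,0,0,0,8, 0.32,0,0,2,8, 0.32,0,0,3,7.6, 0.32,0,0,0,0, 0.32,0,0,0,0, 0.32,0,0,0,0]'
python3 - <<'E'
from h import *
import pickle
im=shot("wrist");cv2.imwrite("pics/w5.png",im["color"]);pickle.dump(im,open("w5.pkl","wb"))
im=shot("top");cv2.imwrite("pics/t2.png",im["color"]);pickle.dump(im,open("t2.pkl","wb"))
go(454.5,-310.2,2,-45)
E
```

```text
clock: 34.85
position: [471.3, 235.4, 183.1]
tool_rot: [2.319, 2.114, 0.013]
ft_force: [0.2, 0.6, 0.6]
finger_gap: 57.0
gripper_force: 0.0
clock: 35.65
position: [458.8, -121.8, 176.6]
tool_rot: [-2.321, -2.115, 0.001]
ft_force: [0.3, 0.2, 1.0]
finger_gap: 29.9
gripper_force: 0.0
clock: 36.45
position: [454.5, -309.2, 177.5]
tool_rot: [-2.597, -1.766, -0.001]
ft_force: [-0.4, -0.2, -0.2]
finger_gap: 30.1
gripper_force: 0.0
clock: 37.05
position: [455.2, -310.3, 129.6]
tool_rot: [2.898, 1.208, 0.002]
ft_force: [1.1, -0.3, 0.4]
finger_gap: 30.0
gripper_force: 0.0
pos [ 455.2 -310.8  129.9] ang -44.8 tilt [ 0.002 -0.002 -1.   ] j [-0.7   0.11  1.49  0.    1.53  0.08] gap 30.2 t 37.1
turn 0.2 (or -179.8 ) shift before turn [-0.   -0.09 12.79] after [-0.   -0.09 12.79]
```

View pics/w5.png

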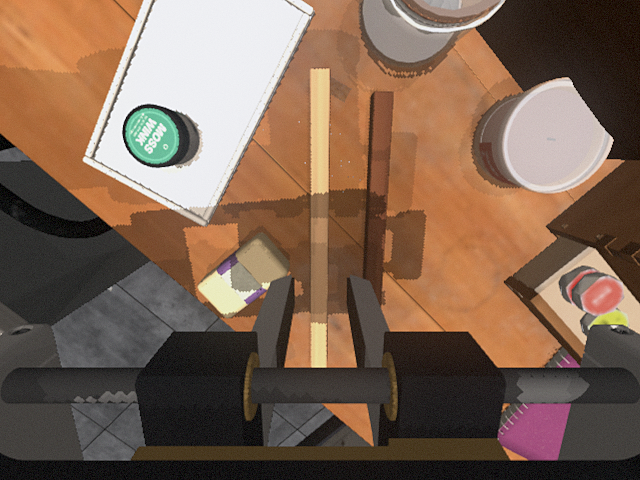

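View pics/t2.png

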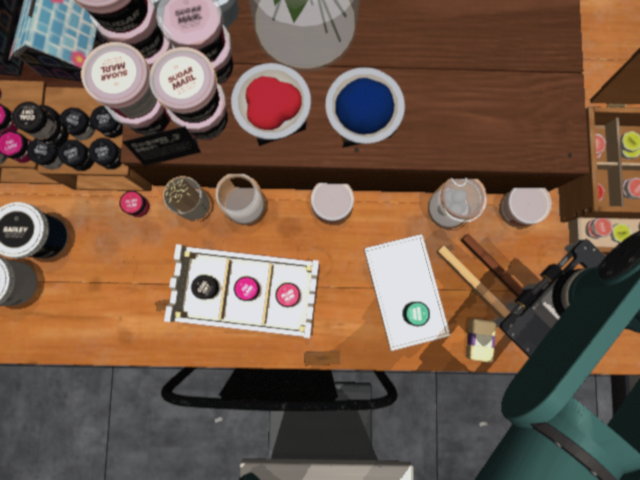

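The wrist view shows the pale slat between the fingers at (319,200) and the dark slat clear at (378,190). The top view shows the black jar in the crate's left cell at (205,287), teal on the tray at (417,313), and everything upright.

```bash
python3 -m creep '[0.32,0,0,3,0, 0.32,0,0,4,0, 0.32,0,0,3,0, 0.32,0,0,1.6,0, 0.32,0,0,0.6,0, 0.32,0,0,0.2,0, 0.32,0,0,0,0, 0.32,0,0,0,0]'
python3 - <<'E'
from h import *
go(454.5,-310.2,3,-45);print(arm.get_obs()["ft_force"])
E
```

```text
clock: 37.95
position: [455.3, -311.3, 5.7]
tool_rot: [2.899, 1.204, 0.003]
ft_force: [-0.0, -0.3, 0.4]
finger_gap: 29.9
gripper_force: 0.0
pos [ 455.3 -311.3    5.7] ang -44.9 tilt [ 0.003 -0.002 -1.   ] j [-0.7   0.21  1.64  0.    1.29  0.08] gap 29.9 t 38.0
turn 0.1 (or -179.9 ) shift before turn [ 0.02 -0.14  0.27] after [ 0.02 -0.14  0.27]
[-0.03652143 -0.30715637  0.37354529]
```

```bash
python3 -m creep '[0.32,0,0,0.2,0, 0.1,0,0,0,0, 0.1,0,0,0,0, 0.1,0,0,0,0, 0.1,0,0,0,0, 0.1,0,0,-1,0, 0.1,0,0,-3,0, 0.1,0,0,-4,0]' 20 && python3 -m creep '[0.1,0,0,-4,-8, 0.1,0,0,-3.5,-8, 0.1,0,0,-1.5,-8, 0.1,0,0,0,-8, 0.1,0,0,0,-7.6, 0.1,0,0,0,0]'
python3 - <<'E'
from h import *
go(438.2,157.7,130,-5.4);print(arm.get_obs()["ft_force"])
E
```

```text
clock: 38.75
position: [452.7, -309.2, 80.8]
tool_rot: [-2.897, -1.203, 0.004]
ft_force: [0.5, -0.1, -0.8]
finger_gap: 15.6
gripper_force: 20.0
clock: 39.35
position: [454.3, -310.4, 172.6]
tool_rot: [2.322, 2.115, 0.0]
ft_force: [-0.1, 0.7, -0.4]
finger_gap: 15.6
gripper_force: 20.0
pos [ 454.3 -310.4  172.6] ang -5.3 tilt [ 0.001 -0.    -1.   ] j [-0.7   0.1   1.43  0.    1.62 -0.61] gap 15.6 t 39.4
turn 0.1 (or -179.9 ) shift before turn [46.46 -5.94  4.26] after [46.46 -6.01  4.26]
[-0.145719    0.74972332 -0.42176135]
```

```bash
python3 -m creep '[0.1,2.5,-0.32,0,0, 0.1,4.5,-0.58,0,0, 0.1,4.5,-0.58,0,0, 0.1,4.5,-0.58,0,0, 0.1,4.5,-0.58,0,0, 0.1,4.5,-0.58,0,0, 0.1,4.5,-0.58,0,0, 0.1,4.5,-0.58,0,0]' && python3 -m creep '[0.1,4.5,-0.58,0,0, 0.1,4.5,-0.58,0,0, 0.1,2.1,-0.27,0,0, 0.1,0.9,-0.12,0,0, 0.1,0.46,0,1,0, 0.1,0,0,2,0, 0.1,0,0,1.5,0, 0.1,0,0,0.5,0]' && python3 -m creep '[0.1,0,0,0,0, 0.1,0,0,0,0, 0.1,0,0,0,0]'
python3 - <<'E'
from h import *
import pickle
im=shot("wrist");cv2.imwrite("pics/w6.png",im["color"]);pickle.dump(im,open("w6.pkl","wb"))
go(438.2,157.7,65,-5.4);print(arm.get_obs()["ft_force"])
E
```

```text
clock: 40.15
position: [441.6, 33.9, 172.3]
tool_rot: [2.325, 2.112, 0.001]
ft_force: [0.2, -0.2, 0.3]
finger_gap: 15.8
gripper_force: 20.0
clock: 40.95
position: [436.9, 156.1, 119.3]
tool_rot: [-2.324, -2.112, 0.007]
ft_force: [-0.5, 0.7, -1.4]
finger_gap: 16.0
gripper_force: 20.0
clock: 41.25
position: [439.0, 157.4, 123.0]
tool_rot: [2.322, 2.114, 0.003]
ft_force: [0.5, -0.3, 0.3]
finger_gap: 15.8
gripper_force: 20.0
pos [438.9 157.5 123. ] ang -5.3 tilt [ 0.002  0.    -1.   ] j [ 0.22 -0.07  1.69  0.    1.52  0.32] gap 15.7 t 41.3
turn 0.1 (or -179.9 ) shift before turn [ 0.01 -0.07  5.8 ] after [ 0.01 -0.07  5.8 ]
[-0.04547579  0.8034616  -0.90715549]
```

View pics/w6.png

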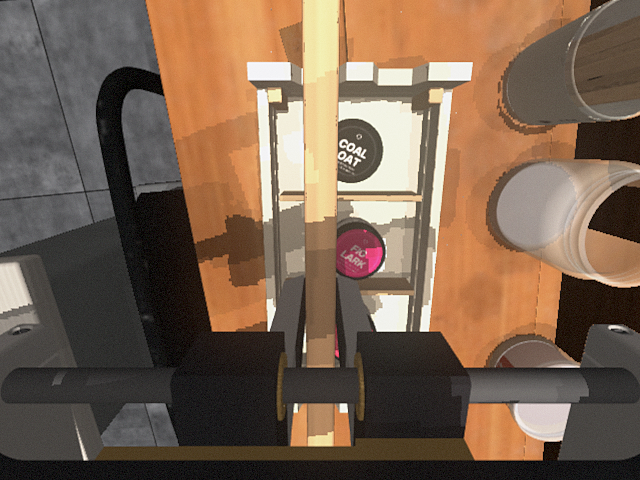

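The slat spans u≈305–339 at the far wall. The notch flare lies between the teeth at u≈302 and 345.

```bash
python3 - <<'E'
from h import *
import pickle
im=pickle.load(open("w6.pkl","rb"))
c=np.array([462.4,155.4]);a=np.radians(84.56);Y=np.array([np.cos(a),np.sin(a)]);X=np.array([Y[1],-Y[0]])
f=lambda uv,z:[((p[:2]-c)@np.c_[X,Y]).round(1) for p in onz(im,uv,z)]
print("walls",f([(248,63),(472,63),(302,63),(346,63),(376,66),(413,66)],78))
print("slat edges near/far",f([(303,5),(341,5),(303,150),(339,150),(306,320),(336,320)],140))
E
cd pics;python3 -c "
import cv2;a=cv2.imread('w6.png');cv2.imwrite('w6c.png',cv2.resize(a[45:105,235:485],None,fx=3,fy=3))"
```

```text
walls [array([-67.5, 127.6]), array([ 68.4, 127.8]), array([-34.7, 127.7]), array([ -8.1, 127.7]), array([ 10.2, 126.1]), array([ 32.7, 126.1])]
slat edges near/far [array([-31.1, 135.9]), array([-15.1, 136. ]), array([-31.9,  77. ]), array([-15.,  77.]), array([-31.4, -11.5]), array([-15.2, -11.5])]
```

View pics/w6c.png

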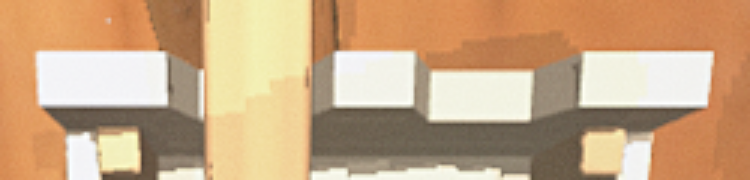

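```bash
python3 -m creep '[0.1,0,-0.12,1,0, 0.1,0,0,1.5,0, 0.1,0,0,1.2,0, 0.1,0,0,0.6,0, 0.1,0,0,0.3,0, 0.1,0,0,0.2,0, 0.1,0,0,0,0, 0.1,0,0,0,0]'
python3 - <<'E'
from h import *
go(437.5,157.7,65,-5.4);print(arm.get_obs()["ft_force"])
E
```

```text
clock: 42.1
position: [437.4, 157.9, 74.5]
tool_rot: [2.322, 2.116, 0.002]
ft_force: [-0.2, -0.0, -0.6]
finger_gap: 16.1
gripper_force: 20.0
pos [437.4 157.9  74.5] ang -5.3 tilt [ 0.001  0.    -1.   ] j [ 0.22 -0.04  1.76  0.    1.42  0.32] gap 16.1 t 42.1
turn 0.1 (or -179.9 ) shift before turn [-0.01  0.01  0.95] after [-0.01  0.01  0.95]
[-0.16938619 -0.01449102 -0.6361187 ]
```

```bash
python3 -m creep '[0.1,0,0,0.4,0, 0.1,0,0,0.3,0, 0.1,0,0,0.15,0, 0.1,0,0,0.05,0, 0.1,0,0,0,0, 0.1,0,0,0,0]'
python3 - <<'E'
from h import *
go(437.5,157.7,65,-5.4);o=arm.get_obs();print(o["ft_force"],o["moment"])
E
```

```text
clock: 42.7
position: [437.0, 157.8, 65.0]
tool_rot: [-2.322, -2.116, -0.0]
ft_force: [-0.2, -0.2, -1.1]
finger_gap: 15.5
gripper_force: 20.0
pos [437.  157.8  65. ] ang -5.3 tilt [ 0.  0. -1.] j [ 0.22 -0.03  1.78  0.    1.4   0.32] gap 15.5 t 42.7
turn 0.1 (or -179.9 ) shift before turn [-0.    0.05  0.  ] after [-0.    0.05  0.  ]
[-0.19112976 -0.1917753  -1.14095693] [-0.11614216  0.08407802  0.02756282]
```

```bash
python3 -m creep '[0.1,0,0,0.1,0, 0.1,0,0,0.1,0, 0.1,0,0,0,0]'; python3 -m creep '[0.1,0,0,0.1,0, 0.1,0,0,0,0, 0.1,0,0,0,0]'
```

```text
clock: 43.0
position: [437.3, 157.8, 64.1]
tool_rot: [2.322, 2.116, 0.001]
ft_force: [-1.7, 0.2, 4.0]
finger_gap: 16.2
gripper_force: 20.0
clock: 43.3
position: [437.3, 157.8, 64.1]
tool_rot: [2.321, 2.116, 0.001]
ft_force: [-4.3, -1.3, 9.3]
finger_gap: 15.6
gripper_force: 20.0
```

```bash
python3 -m creep '[0.32,0,0,0,0, 0.32,0,0,0,0, 0.32,0,0,0,0, 0.32,0,0,-2,0, 0.32,0,0,-4,0, 0.32,0,0,-4,0, 0.32,0,0,-2,0, 0.32,-2.5,0.45,0,0]' && python3 -m creep '[0.32,-4.6,0.82,0,0, 0.32,-4.6,0.82,0,0, 0.32,-4.6,0.82,0,0, 0.32,-4.6,0.82,0,0, 0.32,-4.6,0.82,0,0, 0.32,-4.6,0.82,0,0, 0.32,-4.6,0.82,0,0, 0.32,-4.6,0.82,0,0]' && python3 -m creep '[0.32,-4.6,0.82,0,0, 0.32,-4,0.72,0,0, 0.32,-1.8,0.32,0,0, 0.32,-1,0.18,0,8, 0.32,0,0,2,8, 0.32,0,0,3,8, 0.32,0,0,3,8, 0.32,0,0,2,7.7]' && python3 -m creep '[0.32,0,0,1,0, 0.32,0,0,0,0, 0.32,0,0,0,0]'
python3 - <<'E'
from h import *
import pickle
im=shot("top");cv2.imwrite("pics/t3.png",im["color"]);pickle.dump(im,open("t3.pkl","wb"))
cv2.imwrite("pics/t3c.png",cv2.resize(im["color"][235:345,155:330],None,fx=4.5,fy=4.5,interpolation=cv2.INTER_CUBIC))
go(480.4,-355.6,3,-45.1)
E
```

```text
clock: 44.1
position: [441.3, 134.2, 186.1]
tool_rot: [2.316, 2.118, 0.012]
ft_force: [0.2, -0.8, -0.6]
finger_gap: 30.1
gripper_force: 0.0
clock: 44.9
position: [470.2, -242.0, 181.5]
tool_rot: [-2.322, -2.116, -0.0]
ft_force: [0.2, -0.2, -0.2]
finger_gap: 30.2
gripper_force: 0.0
clock: 45.7
position: [479.5, -353.6, 79.1]
tool_rot: [-2.902, -1.193, 0.002]
ft_force: [-0.4, 0.1, 0.8]
finger_gap: 30.1
gripper_force: 0.0
clock: 46.0
position: [480.9, -355.5, 73.0]
tool_rot: [2.9, 1.205, 0.001]
ft_force: [-0.2, -0.3, 0.3]
finger_gap: 30.3
gripper_force: 0.0
pos [ 481.1 -355.9   73.6] ang -44.9 tilt [ 0.002 -0.002 -1.   ] j [-0.73  0.25  1.45  0.    1.44  0.05] gap 30.1 t 46.0
turn 0.2 (or -179.8 ) shift before turn [-0.03 -0.07  7.06] after [-0.03 -0.07  7.06]
```

View pics/t3c.png

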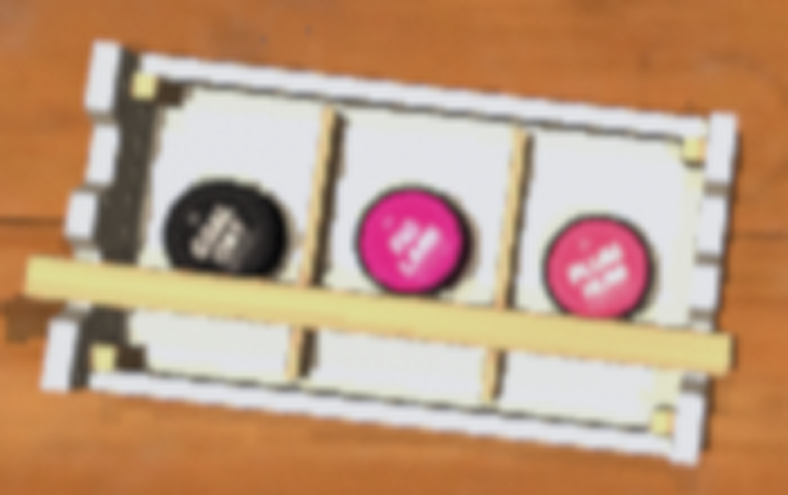

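The crop shows the pale slat lying in both left-hand notches, spanning (25,272) to (730,350) past both end walls. The jars are upright.

```bash
python3 -m creep '[0.32,0,-0.05,2.5,0.1, 0.32,0,0,2.5,0, 0.32,0,0,1.3,0, 0.32,0,0,0.5,0, 0.32,0,0,0.1,0, 0.32,0,0,0,0, 0.1,0,0,0,0, 0.1,0,0,0,0]' 20 && python3 -m creep '[0.1,0,0,0,0, 0.1,0,0,0,0]' && python3 -m creep '[0.1,0,0,-1,0, 0.1,0,0,-3,0, 0.1,0,0,-4,0, 0.1,0,0,-4,-8, 0.1,0,0,-3.5,-8, 0.1,0,0,-1.5,-8, 0.1,0,0,0,-8, 0.1,0,0,0,-7.7]' && python3 -m creep '[0.1,0,0,0,0]'
python3 - <<'E'
from h import *
go(486.8,154,130,-5.4);print(arm.get_obs()["ft_force"])
E
```

```text
clock: 46.85
position: [480.5, -355.6, 4.1]
tool_rot: [2.902, 1.199, 0.002]
ft_force: [-0.3, -0.5, 0.1]
finger_gap: 17.6
gripper_force: 0.0
clock: 47.05
position: [480.5, -355.6, 4.0]
tool_rot: [2.902, 1.199, 0.001]
ft_force: [0.1, -0.7, 3.1]
finger_gap: 16.1
gripper_force: 20.0
clock: 47.85
position: [480.1, -355.2, 174.5]
tool_rot: [2.316, 2.119, 0.0]
ft_force: [0.1, 0.6, -0.3]
finger_gap: 16.3
gripper_force: 20.0
clock: 47.95
position: [479.7, -354.9, 173.3]
tool_rot: [-2.324, -2.114, -0.0]
ft_force: [0.6, 0.4, -0.6]
finger_gap: 15.8
gripper_force: 20.0
pos [ 479.7 -354.9  173.3] ang -5.4 tilt [ 0.  0. -1.] j [-0.73  0.2   1.31  0.    1.63 -0.64] gap 15.8 t 48.0
turn -0.0 (or 180.0 ) shift before turn [50.73 -4.1   4.33] after [50.74 -4.09  4.33]
[ 0.57303956  0.42933823 -0.59959427]
```

```bash
python3 -m creep '[0.1,2.5,-0.2,0,0, 0.1,4.6,-0.37,0,0, 0.1,4.6,-0.37,0,0, 0.1,4.6,-0.37,0,0, 0.1,4.6,-0.37,0,0, 0.1,4.6,-0.37,0,0, 0.1,4.6,-0.37,0,0, 0.1,4.6,-0.37,0,0]' && python3 -m creep '[0.1,4.6,-0.37,0,0, 0.1,4.6,-0.37,0,0, 0.1,4,-0.32,0,0, 0.1,1.8,-0.15,0,0, 0.1,1.03,-0.1,1,0, 0.1,0,0,2,0, 0.1,0,0,1.5,0, 0.1,0,0,0.5,0]' && python3 -m creep '[0.1,0,0,0,0, 0.1,0,0,0,0, 0.1,0,0,0,0]'
python3 - <<'E'
from h import *
import pickle
im=shot("wrist");pickle.dump(im,open("w7.pkl","wb"))
cv2.imwrite("pics/w7c.png",cv2.resize(im["color"][30:130,180:430],None,fx=3,fy=3))
go(486.8,154,65,-5.4);print(arm.get_obs()["ft_force"])
E
```

```text
clock: 48.75
position: [484.2, -5.2, 173.1]
tool_rot: [-2.328, -2.11, -0.0]
ft_force: [0.5, 0.6, -0.9]
finger_gap: 15.6
gripper_force: 20.0
clock: 49.55
position: [485.2, 152.9, 120.1]
tool_rot: [-2.325, -2.11, 0.007]
ft_force: [0.4, 0.4, -0.6]
finger_gap: 16.2
gripper_force: 20.0
clock: 49.85
position: [487.6, 153.6, 124.1]
tool_rot: [2.324, 2.112, 0.003]
ft_force: [-0.4, 0.5, 0.0]
finger_gap: 15.8
gripper_force: 20.0
pos [487.6 153.7 124.1] ang -5.5 tilt [ 0.002  0.    -1.   ] j [0.19 0.03 1.59 0.   1.52 0.29] gap 15.9 t 49.9
turn -0.1 (or 179.9 ) shift before turn [ 0.02 -0.08  5.91] after [ 0.02 -0.08  5.91]
[-0.80600992 -0.37495336  0.04168563]
```

View pics/w7c.png

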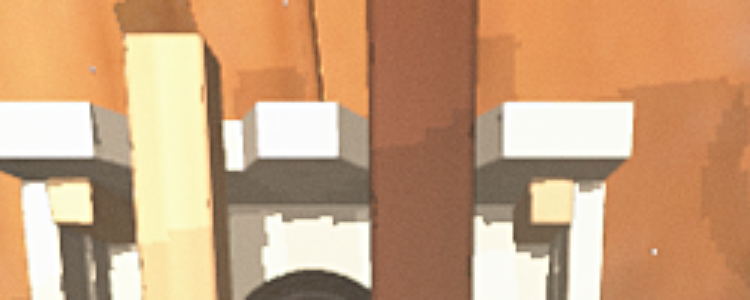

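```bash
python3 - <<'E'
from h import *
import pickle
im=pickle.load(open("w7.pkl","rb"))
c=np.array([462.4,155.4]);a=np.radians(84.56);Y=np.array([np.cos(a),np.sin(a)]);X=np.array([Y[1],-Y[0]])
f=lambda uv,z:[((p[:2]-c)@np.c_[X,Y]).round(1) for p in onz(im,uv,z)]
print(f([(292.7,64),(348,64),(391,64)],78),f([(303.3,64),(338,64)],141), "pale end",f([(234.5,42)],82))
E
python3 -m creep '[0.1,0,-0.05,1,0, 0.1,0,0,1.5,0, 0.1,0,0,1.2,0, 0.1,0,0,0.6,0, 0.1,0,0,0.3,0, 0.1,0,0,0.2,0, 0.1,0,0,0,0, 0.1,0,0,0,0]'
```

```text
[array([  8.5, 128.2]), array([ 42.2, 128.2]), array([ 68.5, 128.2])] [array([ 17.7, 114.3]), array([ 33. , 114.3])] pale end [array([-25.2, 139. ])]
clock: 50.7
position: [486.8, 154.0, 75.5]
tool_rot: [2.323, 2.114, 0.002]
ft_force: [-0.2, 0.4, 0.0]
finger_gap: 16.2
gripper_force: 20.0
```

```bash
python3 -m creep '[0.1,0,0.03,0.4,0, 0.1,0,0,0.3,0, 0.1,0,0,0.15,0, 0.1,0,0,0.1,0, 0.1,0,0,0,0, 0.1,0,0,0,0]'; python3 -m creep '[0.1,0,0,0.1,0, 0.1,0,0,0.1,0, 0.1,0,0,0,0]'
```

```text
clock: 51.3
position: [486.5, 153.8, 66.0]
tool_rot: [-2.324, -2.114, 0.0]
ft_force: [-3.0, -0.3, 3.7]
finger_gap: 15.8
gripper_force: 20.0
clock: 51.6
position: [486.6, 153.8, 65.9]
tool_rot: [2.323, 2.114, 0.0]
ft_force: [-7.5, -2.6, 12.2]
finger_gap: 15.7
gripper_force: 20.0
```

```bash
python3 -m creep '[0.32,0,0,0,0, 0.32,0,0,0,0, 0.32,0,0,0,0, 0.32,0,0,-2,0, 0.32,0,0,-4,0, 0.32,0,0,-4,0, 0.5,0,0,-2,0, 0.62,-2.5,-0.35,0,0]' && python3 -m creep '[0.62,-4.6,-0.65,0,0, 0.62,-4.6,-0.65,0,0, 0.62,-4.6,-0.65,0,0, 0.62,-4.6,-0.65,0,0, 0.62,-4.6,-0.65,0,0, 0.62,-4.6,-0.65,0,0, 0.62,-4.6,-0.65,0,0, 0.62,-4.6,-0.65,0,0]' && python3 -m creep '[0.62,-3,-0.42,0,0, 0.62,-1.5,-0.2,0,0, 0.62,-0.9,-0.13,0,-8, 0.62,0,0,0,-8.2, 0.62,0,0,0,-8.2, 0.62,0,0,0,-8.2, 0.62,0,0,0,-8.2, 0.62,0,0,0,-8.2]' && python3 -m creep '[0.62,0,0,0,-8.2, 0.62,0,0,1,-8.2, 0.62,0,0,3,-8.2, 0.62,0,0,3,-8.2, 0.62,0,0,2,-8.2, 0.62,0,0,0.5,0, 0.62,0,0,0,0, 0.62,0,0,0,0]'
python3 - <<'E'
from h import *
import pickle
im=shot("top");cv2.imwrite("pics/t4.png",im["color"]);pickle.dump(im,open("t4.pkl","wb"))
go(381.8,-285.5,7,84.6)
E
```

```text
clock: 52.4
position: [483.4, 131.0, 187.4]
tool_rot: [2.318, 2.115, 0.012]
ft_force: [0.1, -0.8, -0.2]
finger_gap: 42.7
gripper_force: 0.0
clock: 53.2
position: [393.6, -234.0, 183.1]
tool_rot: [2.324, 2.114, 0.001]
ft_force: [0.7, -0.1, -0.1]
finger_gap: 58.3
gripper_force: 0.0
clock: 54.0
position: [382.3, -284.3, 183.1]
tool_rot: [-1.227, -2.892, -0.001]
ft_force: [1.1, 0.1, 0.3]
finger_gap: 58.4
gripper_force: 0.0
clock: 54.8
position: [382.7, -285.5, 89.7]
tool_rot: [0.15, 3.136, -0.002]
ft_force: [0.5, -0.3, 0.7]
finger_gap: 58.5
gripper_force: 0.0
pos [ 382.8 -285.8   90. ] ang 84.5 tilt [ 0.002 -0.002 -1.   ] j [-0.76 -0.02  1.72  0.    1.45 -2.24] gap 57.9 t 54.9
turn -0.1 (or 179.9 ) shift before turn [0.1  0.02 8.3 ] after [0.1  0.02 8.3 ]
```

View pics/t4.png

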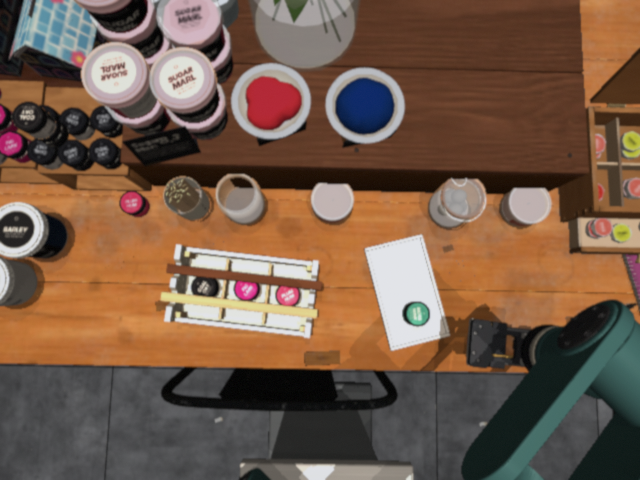

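Both slats lie in their notches, the jars are upright, and the gripper is above the soap.

```bash
python3 -m creep '[0.62,0.1,0,2.5,0, 0.62,0,0,3,0, 0.62,0,0,1.6,0, 0.62,0,0,0.8,0, 0.62,0,0,0.3,0, 0.62,0,0,0,0, 0.4,0,0,0,0, 0.4,0,0,0,0]' 15 && python3 -m creep '[0.4,0,0,0,0, 0.4,0,0,0,0]'
python3 - <<'E'
from h import *
go(471.5,185.3,180,84.6);print(arm.get_obs()["ft_force"])
E
```

```text
clock: 55.65
position: [381.5, -285.8, 7.6]
tool_rot: [0.148, 3.136, -0.002]
ft_force: [-0.2, 0.8, 0.7]
finger_gap: 45.5
gripper_force: 0.0
clock: 55.85
position: [381.5, -285.7, 7.6]
tool_rot: [0.148, 3.136, -0.002]
ft_force: [-0.6, -0.1, 2.9]
finger_gap: 43.9
gripper_force: 15.0
pos [ 381.5 -285.7    7.6] ang 84.6 tilt [ 0.002 -0.001 -1.   ] j [-0.76  0.05  1.81  0.    1.27 -2.24] gap 43.9 t 55.9
turn -0.0 (or 180.0 ) shift before turn [ -4.52  47.74 -17.24] after [ -4.52  47.74 -17.24]
[-0.56329496 -0.0970394   2.91190261]
```

```bash
python3 -m creep '[0.4,0,0,-1,0, 0.4,0,0,-3,0, 0.4,0,0,-4.5,0, 0.4,0,0,-4.5,0, 0.4,0,0,-3,0, 0.4,0,0,-1,0, 0.4,-0.24,2.5,0,0, 0.4,-0.44,4.6,0,0]' && python3 -m creep '[0.4,-0.44,4.6,0,0, 0.4,-0.44,4.6,0,0, 0.4,-0.44,4.6,0,0, 0.4,-0.44,4.6,0,0, 0.4,-0.44,4.6,0,0, 0.4,-0.44,4.6,0,0, 0.4,-0.44,4.6,0,0, 0.4,-0.44,4.6,0,0]' && python3 -m creep '[0.4,-0.2,2.3,0,0, 0.4,-0.1,1,0,0, 0.4,-0.05,0.54,1,0, 0.4,0,0,2.5,0, 0.4,0,0,2,0, 0.4,0,0,0.5,0, 0.4,0,0,0,0, 0.4,0,0,0,0]'
python3 - <<'E'
from h import *
go(471.5,185.3,90,84.6);print(arm.get_obs()["ft_force"])
E
```

```text
clock: 56.65
position: [393.6, -215.8, 175.2]
tool_rot: [-0.155, -3.136, -0.001]
ft_force: [0.7, 0.5, -1.2]
finger_gap: 43.9
gripper_force: 15.0
clock: 57.45
position: [462.9, 149.7, 174.5]
tool_rot: [-0.148, -3.135, 0.002]
ft_force: [0.6, -0.7, -1.3]
finger_gap: 44.0
gripper_force: 15.0
clock: 58.25
position: [471.6, 185.3, 117.2]
tool_rot: [0.15, 3.137, 0.0]
ft_force: [-0.3, 0.1, -0.4]
finger_gap: 43.9
gripper_force: 15.0
pos [471.6 185.3 117.2] ang 84.5 tilt [ 0.001  0.    -1.   ] j [ 0.26  0.02  1.61 -0.    1.5  -1.21] gap 43.9 t 58.2
turn -0.1 (or 179.9 ) shift before turn [0.01 0.   2.72] after [0.01 0.   2.72]
[-0.3053256   0.14968667 -0.35382428]
```

```bash
python3 -m creep '[0.4,0,0,1.2,0, 0.4,0,0,0.8,0, 0.4,0,0,0.4,0, 0.4,0,0,0.2,0, 0.4,0,0,0.05,0, 0.4,0,0,0,0, 0.4,0,0,0,0]'; python3 -m creep '[0.4,0,0,0.05,0, 0.4,0,0,0.05,0, 0.4,0,0,0,0]'
```

```text
clock: 58.95
position: [471.3, 186.0, 90.3]
tool_rot: [0.148, 3.137, 0.0]
ft_force: [-0.8, 0.1, -0.9]
finger_gap: 43.7
gripper_force: 15.0
clock: 59.25
position: [471.3, 185.9, 89.6]
tool_rot: [0.148, 3.137, 0.0]
ft_force: [-1.3, -0.2, 0.9]
finger_gap: 44.1
gripper_force: 15.0
```

```bash
python3 -m creep '[0.4,0,0,0.05,0, 0.5,0,0,0,0, 0.62,0,0,0,0, 0.62,0,0,0,0, 0.62,0,0,-2,0, 0.62,0,0,-4,0, 0.62,0,0,-4,0, 0.62,0,-3,-2,0]' && python3 -m creep '[0.62,0,-4.5,0,0, 0.62,0,-4.5,0,0, 0.62,0,-4.5,0,0, 0.62,0,-4.5,0,0, 0.62,0,-4.5,0,0, 0.62,0,-4,0,0, 0.62,0,-2,0,0, 0.62,0,0,0,0]' && python3 -m creep '[0.62,0,0,0,0, 0.62,0,0,0,0]'
python3 - <<'E'
from h import *
t=arm.get_image("top")["color"];s=arm.get_image("side")["color"]
a=cv2.resize(t[225:365,145:465],(800,350),interpolation=cv2.INTER_CUBIC)
b=cv2.resize(s[190:390,280:440],(200,250),interpolation=cv2.INTER_CUBIC)
c=np.zeros((600,800,3),np.uint8);c[:350]=a;c[350:,:200]=b;c[350:,220:620]=cv2.resize(s[220:390,290:562],(400,250))
cv2.imwrite("pics/f.png",c);print(arm.get_obs()["clock"],arm.get_obs()["position"])
E
```

```text
clock: 60.05
position: [469.7, 157.9, 212.1]
tool_rot: [0.142, 3.133, 0.004]
ft_force: [1.0, -0.4, -0.3]
finger_gap: 58.1
gripper_force: 0.0
clock: 60.85
position: [441.0, -130.1, 208.0]
tool_rot: [-0.155, -3.137, 0.0]
ft_force: [-0.8, 0.9, 1.4]
finger_gap: 57.7
gripper_force: 0.0
clock: 61.05
position: [441.5, -126.8, 208.4]
tool_rot: [-0.146, -3.138, -0.001]
ft_force: [0.6, -0.2, 0.1]
finger_gap: 58.4
gripper_force: 0.0
61.15 [ 441.61912688 -126.63658304  208.46056246]
```

View pics/f.png

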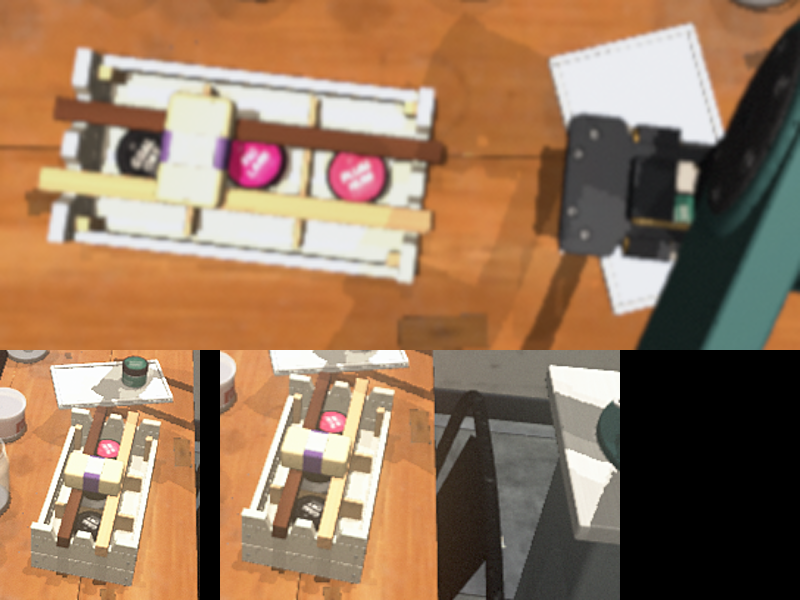

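The final views show both slats in their notches, with the soap flat across them at (197,150). The black jar is in the left cell, the teal jar stands upright on the tray, and the gripper is clear of everything.

```bash
python3 -c "
from cell import arm
print(arm.finish_job())"
```

```text
the job is handed in; nothing more can be done
None
```

The job is handed in at about 61 s: the black jar is in teal's old compartment, the teal jar is on the white tray, and the crate is repacked with both slats in their notches and the soap flat across them.

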